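Move a battery pack from the panel tester to the charger

TASK

The battery pack on the panel tester is flat. Press the sprung catch in front of it until the pack springs loose, draw the pack out along its dovetail rails, and slide it gently, without forcing anything, onto the empty charger until it is fully home and the charger's catch has clicked up behind it. Let go of it there and leave the other things on the bench where they are.

Things in the scene. Friction and masses are not known exactly. Their poses are not given: they have to be found in the camera images.
- pack_grip (a point): Centre of the loose battery pack: a black block 88 mm long (x), 50 mm wide (y), 40 mm high; this point lies 20 mm below its flat top. About 0.5 kg, may be gripped firmly across its width. x points to its nose, the end that goes in first; z up. It starts latched on the tester. With its grey tongue standing on a deck this point is 28 mm above the deck.
- pack: The same pack; origin at the centre of the underside of its grey dovetail tongue, 28 mm below pack_grip, same axes. The tongue under the block is 80 mm long (40 mm either way), 8 mm high, 34 mm wide at its foot and 23 mm above, and a little tapered at the nose.
- tester_bay (a point): On the tester (grey instrument fixed to the bench: 150 mm wide, 86 mm high body with display, behind a low deck): the point of its deck below the centre of a latched pack, 32 mm above the bench. x points along the rails from the open mouth to the back, z up. A latched pack lies in line with it. The instrument's wall stands 45 mm behind this point.
- tester_mouth (a point): Middle of the mouth of the tester's dovetail rails, on the deck 42 mm before the bay point. Rails: 7 mm high, 60 mm wide over all, 82 mm long, flared at the mouth, 1.5 mm play each side of the tongue. The pack can be lifted off only once drawn at least 85 mm towards the mouth.
- tester_tab (a point): Middle of the top of the thumb tab of the tester's catch: a ribbed black tab 24 mm wide that juts out level in front of the deck, from 56 to 86 mm before the bay point, on the centre line, 31 mm above the bench. Press it straight down. It moves with the catch.
- tester_catch (a joint): How far the tester's catch is down, in m: 0 = up, 0.0075 = fully down (takes 2 to 5 N). Its steel hook stands behind the tail of the pack's tongue and lets go at about 0.006; a sprung terminal block (7 N) in the wall then throws the pack 8 mm or a little more towards the mouth, over the hook, which then rubs under the tongue.
- charger_bay (a point): On the empty charger (grey, 92 mm wide, a deck in front of a 62 mm high rear housing, nothing on its rails): the point of its deck below the centre of a latched pack, 32 mm above the bench; same axes and same rails, wall, terminal block and catch as the tester's. It stands on soft rubber feet: pushed, its housing gives back some mm, and this point with it; let go, it returns.
- charger_mouth (a point): Middle of the mouth of the charger's rails, on the deck 42 mm before its bay point. A level, straight pack takes a few N of push where its nose meets the hook's ramp (44 to 55 mm before the bay point, 5.5 mm high) and 6 to 12 N over the last 8 mm, against the terminal block; over 16 N is forcing it.
- charger_tab (a point): The thumb tab of the empty charger's catch, made like the tester's, 75 mm before the bay point; the pack's tongue slides in 1 mm above it.
- charger_catch (a joint): How far the empty charger's catch is down, in m: 0 = up, 0.0075 = fully down. The tongue holds it 0.003 to 0.0055 down while passing; it clicks up to 0 behind the latched pack. The pack can go 1.5 mm beyond the latched place to the wall. Let go when latched it stays within 1 mm of that place; if not latched, it is thrown out about 8 mm.
- tester: The tester; origin on the bench, 32 mm below its bay point, same axes.
- charger: The empty charger with its feet, housing and catch; origin on the bench, 32 mm below the unloaded bay point, same axes.
- busy_bay (a point): The bay point of the other charger, alike but with a second pack fixed on it, charging; it stays as it is (156 mm long, 95 mm wide, 80 mm high over all).
- ribbon_spool: Bystander: white spool of solder ribbon lying flat, 84 mm across, 25 mm high; origin at the centre of its underside.
- solder_spool: Bystander: small metal spool of solder wire standing on its flange, 56 mm across, 46 mm high; origin at the centre of its underside.
- flux_bottle: Bystander: white plastic flux bottle, 48 mm across, 120 mm high; origin at the centre of its underside.
- tape_roll: Bystander: roll of amber tape lying flat, 68 mm across, 18 mm high; origin at the centre of its underside.
- junction_box: Bystander: small flat black junction box of a solar panel, 62 x 46 x 19 mm; origin at the centre of its underside.
- tweezers: Bystander: steel tweezers lying flat, 128 mm long; origin at the centre of its underside.
- cutters: Bystander: small flush cutters lying flat with black grips, 106 mm long; origin at the centre of its underside.
Mind the look-alikes: they are no part of the job. What is shaped like the pack but blue is not meant.

How it is judged:
By the outcome, as a careful person would: the job done as asked, in the order asked, and still so for the second after the job is handed in, with the robot touching nothing.
It also fails if it takes over 61 s, if anything falls off the work surface, if the arm or the gripper's body presses on something with over 40 N, if the wrist force passes 120 N, or if a joint passes its speed limit or range.

ROBOT

A 6-joint arm with a two-finger parallel gripper is mounted at the origin on the work surface. World frame = base frame: x ahead of the robot, y to its left, z up, the work surface at z = 0. Lengths are in mm, angles in rad, forces in N, time in s.
With the tool pointing down it reaches from about 275 to 850 mm from the base axis. Payload 19 kg.
Tool frame: the origin (TCP) lies between the finger pads; the fingertips stand 19 mm ahead of it and the grasp point (between the pads) is the TCP; y points along the fingers, x is the direction in which the jaws open and shut, and the axes are right-handed (so a half turn about y gives the same grasp; the last joint's range is limited). The gripper opens to 85 mm and grips with 20 to 120 N. Pads are 22 mm wide; open, the fingers measure 114 mm over their backs; the gripper's body (76 mm by 85 mm) begins 54 mm behind the grasp point. The pads swing forward as they close: fully open they stand 13 mm farther back than shut.
Start: joints at [1.202, 0.15, 1.437, -0, 1.554, -0.134], TCP at [133.78, 559.192, 250.267] pointing down, gripper open.
Joint ranges: [-2.8, 2.8], [-0.68, 2.1], [0.12, 2.68], [-1.39, 4.53], [0.16, 2.79], [-2.81, 2.81]. Speed limits (rad/s): [1.89, 1.89, 2.22, 3.01, 3.01, 3.01].

INTERFACE

Orientations are given as a unit quaternion [w, x, y, z].
In Python, from station import get_state, get_image, finish_job gives the robot as it stands.
- The arm moves only by the tool send_rows, never from a script. Its argument "moves" is a list of rows, each a list of 6 numbers: the shift along the tool's x, y, z each as a share of 0.8 m, from -1 to 1, then the turn, a rotation vector about the tool's x, y, z each as a share of 180 degrees, from -1 to 1. In form: [[dx, dy, dz, rx, ry, rz], ...]. A call has 1 to 20 rows; each row is the pose to reach, as a shift and turn from the pose commanded when the call began, along the tool's axes at that moment, turning the shorter way round; what a row does not reach only later rows make up. A row lasts 1/8 s, in which the tool goes at most 62.5 mm and 10.7 degrees, less where a joint would pass 70% of its speed; a pose out of reach is approached as far as the arm can. A call with a number of a shift or a turn outside -1 to 1 is refused whole. A call with a gripper value outside its range is refused whole. "jaw" is the opening, from -1 (shut) to 1 (fully open), set as the call begins (left out, the last holds). The fingers move at their own pace and stop on an object; "squeeze" is the grip in N (left out, the last holds). Time passes only in rows, so rows that repeat a pose let the fingers close. It gives the time, the measured TCP pose, the force and the opening at its end, in the units of the state.
- get_state(): the state, without advancing time (a new reading comes with each control period).
- get_image(name): name is "side" or "top"; returns a dict with "image" (420x560x3 uint8, red, green, blue), "K" (3x3 intrinsics, pixels), "k1" (the pictures are not rectified: a ray, as slopes to the right and down, at radius r is drawn at 1 + k1 r^2 times it, then the intrinsics apply), "cam_to_world" (4x4, takes a point from camera to world coordinates). Camera axes: x right, y down, z forward; pixel columns grow to the right and rows downward; lengths in mm; the calibration is good to about 2 mm. A picture is of the moment at which its call begins. There is no depth.
- finish_job(): hands the job in, once; it reports no verdict.
The state is a dict: "time": time; "qpos": joint angles; "joint_velocities": joint speeds; "effort": joint torques, N m; "eef_pos": TCP position; "ee_rot": TCP orientation; "wrist_force": force on the tool from outside, world axes, zero at the start; "torque": the same for the moment, N m; "gripper_width": opening from 0.0 (shut) to 1.0 (fully open).
Only numpy, scipy, OpenCV 4.12 (cv2) and the standard library are available. Lean on these libraries where they do the work, as an engineer would, in place of code of your own. Each camera call takes 0.05 s, during which the arm holds its last target.

## Working session

There is one attempt and no reset: what is moved stays moved. The work goes in short steps, Python scripts to look and compute and a tool call to move; the robot and the scene stay as the last step left them, time stands still between calls to the robot, and variables do not carry over. Pictures are saved under pics/ and viewed, and the job is handed in when it is done.

Besides the shell and the picture viewer there is one more tool, called after ">>>" as name([rows], argument=value, ...), one row to a line, values as JSON. send_rows: Moves the arm, as the interface text tells. Its arguments: {"type":"object","properties":{"moves":{"type":"array","items":{"type":"array","items":{"type":"number","minimum":-1,"maximum":1}}},"jaw":{"type":"number"},"squeeze":{"type":"number"}},"required":["moves"]}

```bash
ls; mkdir -p pics
python3 - <<'E'
from station import *
import cv2
s=get_state()
for k,v in s.items(): print(k,v)
for n in("side","top"):
    d=get_image(n); cv2.imwrite(f"pics/{n}0.png",d["image"][:,:,::-1]); print(n,d["K"],d["k1"],d["cam_to_world"])
E
```

```text
pics
time 0.0
qpos [ 1.20201028e+00  1.50974676e-01  1.43800676e+00  3.31360104e-05
  1.55377810e+00 -1.33971724e-01]
joint_velocities [ 0.00033382 -0.00078094 -0.00079728  0.00049396  0.00026107  0.00079226]
effort [ 2.45905416e-03 -7.13083434e+01 -5.70843565e+01 -1.04300159e-04
  9.28712165e-03 -1.59501928e-04]
eef_pos [133.69851695 559.02562487 249.69397423]
ee_rot [-0.55492678  0.55532659  0.43762773 -0.43834988]
wrist_force [-0.30673989 -0.15941686  0.30934224]
torque [0.04451266 0.01571662 0.02593246]
gripper_width 0.9992845710248596
side [[386.69346653   0.         277.6462077 ]
 [  0.         386.69346653 212.41332165]
 [  0.           0.           1.        ]] -0.07690632839300524 [[ 9.49632994e-01 -1.48718835e-01  2.75825822e-01  1.10202299e+02]
 [-3.12732324e-01 -5.05648276e-01  8.04063626e-01 -8.83329336e+02]
 [ 1.98914463e-02 -8.49824999e-01 -5.26689473e-01  6.28240786e+02]
 [ 0.00000000e+00  0.00000000e+00  0.00000000e+00  1.00000000e+00]]
top [[403.3583168    0.         274.16846536]
 [  0.         403.3583168  211.69466582]
 [  0.           0.           1.        ]] -0.10214674257992758 [[-4.72097826e-02 -9.78107148e-01  2.02676205e-01  1.50467277e+02]
 [-9.98879958e-01  4.68720147e-02 -6.46870737e-03  1.38129896e+01]
 [-3.17275315e-03 -2.02754585e-01 -9.79224444e-01  1.44416381e+03]
 [ 0.00000000e+00  0.00000000e+00  0.00000000e+00  1.00000000e+00]]
```

View pics/side0.png

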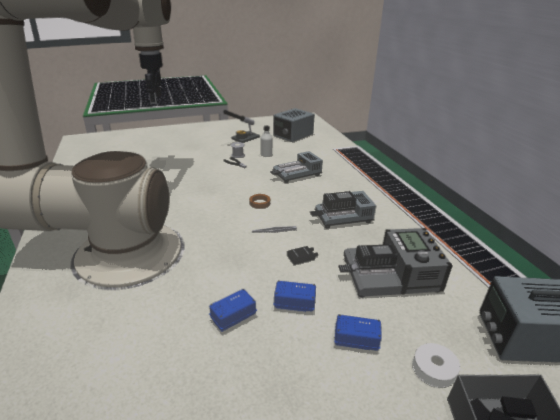

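View pics/top0.png

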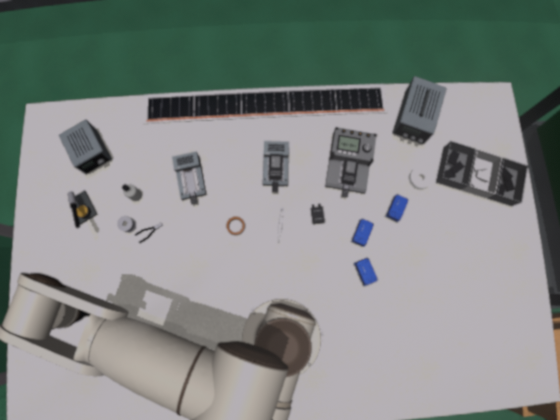

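The top view shows three candidates. The tester, with display and black pack, is at (350,165). The busy charger, with its fixed pack, is at (276,163). The empty charger is at (190,178). The blue blocks at (398,208), (363,232) and (366,271) are not meant. I'll enlarge these to confirm.

```bash
cat > h.py <<'E'
import numpy as np,cv2
from station import *
def cam(d):
    T=np.array(d["cam_to_world"]);return d["K"],d["k1"],T
def proj(d,P):
    K,k1,T=cam(d);p=(np.atleast_2d(P)-T[:3,3])@T[:3,:3]
    s=p[:,:2]/p[:,2:];r2=(s**2).sum(1,keepdims=True);s=s*(1+k1*r2)
    return s*[K[0,0],K[1,1]]+[K[0,2],K[1,2]]
def ray(d,uv):
    K,k1,T=cam(d);m=(np.array(uv,float)-[K[0,2],K[1,2]])/[K[0,0],K[1,1]];s=m.copy()
    for _ in range(20): s=m/(1+k1*(s**2).sum())
    v=T[:3,:3]@np.array([s[0],s[1],1]);return T[:3,3],v
def atz(d,uv,z):
    o,v=ray(d,uv);return o+v*(z-o[2])/v[2]
def crop(img,x0,y0,x1,y1,f,name):
    c=cv2.resize(img[y0:y1,x0:x1,::-1],None,fx=f,fy=f,interpolation=cv2.INTER_CUBIC);cv2.imwrite(name,c)
E
python3 - <<'E'
from h import *
import pickle
D={}
for n in("side","top"): D[n]=get_image(n)
pickle.dump(D,open("d0.pkl","wb"))
t=D["top"]["image"];s=D["side"]["image"]
a=cv2.resize(t[115:205,315:390],None,fx=6,fy=6,interpolation=cv2.INTER_CUBIC)
b=cv2.resize(t[140:215,160:220],None,fx=6,fy=6,interpolation=cv2.INTER_CUBIC)
cv2.imwrite("pics/ta.png",a[:,:,::-1]);cv2.imwrite("pics/tb.png",b[:,:,::-1])
crop(s,330,220,460,300,6,"pics/sa.png");crop(s,260,140,340,190,8,"pics/sb.png")
E
```

```text
(no output)
```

View pics/ta.png

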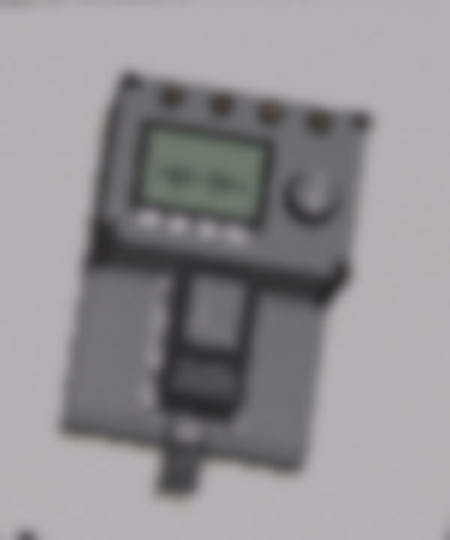

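View pics/tb.png

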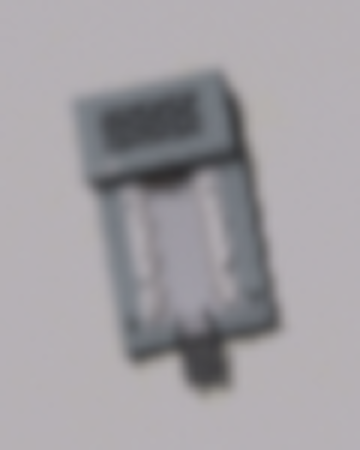

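View pics/sa.png

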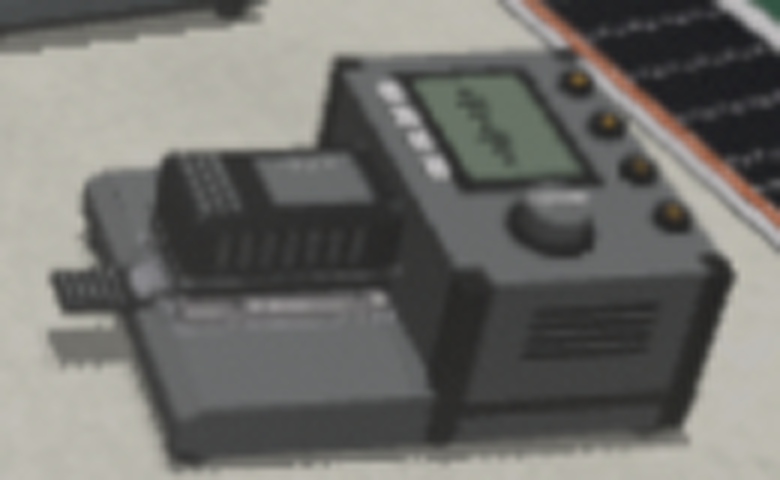

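View pics/sb.png

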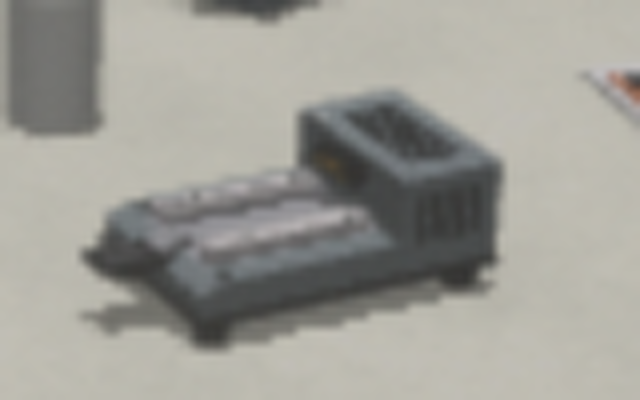

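```bash
cat >> h.py <<'E'
def gcrop(img,x0,y0,x1,y1,f,name,step=5,segs=[]):
    c=cv2.resize(img[y0:y1,x0:x1,::-1],None,fx=f,fy=f,interpolation=cv2.INTER_CUBIC)
    c=np.clip((c.astype(float)-20)*1.3,0,255).astype(np.uint8).copy()
    q=lambda p:(int(round((p[0]-x0+.5)*f-.5)),int(round((p[1]-y0+.5)*f-.5)))
    for a,b,col in segs: cv2.line(c,q(a),q(b),col,1)
    if step:
        for u in range(x0,x1,step): cv2.line(c,(q((u,0))[0],0),(q((u,0))[0],5),(0,0,255),1);cv2.putText(c,str(u),(q((u,0))[0],15),0,.35,(0,0,255),1)
        for v in range(y0,y1,step): cv2.line(c,(0,q((0,v))[1]),(5,q((0,v))[1]),(0,0,255),1);cv2.putText(c,str(v),(6,q((0,v))[1]),0,.35,(0,0,255),1)
    cv2.imwrite(name,c)
E
cat > fit.py <<'E'
from h import *
import pickle
from scipy.optimize import least_squares
D=pickle.load(open("d0.pkl","rb"))
def w(p,P):
    x,y,a=p; P=np.atleast_2d(P).astype(float); c,s=np.cos(a),np.sin(a)
    return np.c_[x+c*P[:,0]-s*P[:,1],y+s*P[:,0]+c*P[:,1],P[:,2]]
def u6(c,o,f): return (np.array(c)+.5)/f-.5+np.array(o)
E
python3 - <<'E'
from fit import *
# rough: tester
def run(obs,p0):
    f=lambda p:np.concatenate([(proj(D[n],w(p,P))[0]-uv) for n,P,uv in obs])
    r=least_squares(f,p0,loss="soft_l1");print(r.x,np.degrees(r.x[2]),np.round(r.fun.reshape(-1,2),2).tolist());return r.x
t=lambda u,v:u6((u,v),(315,115),6); s=lambda u,v:u6((u,v),(330,220),6)
obs=[("top",[-86,0,31],t(175,494)),("top",[45,75,86],t(98,240)),("top",[45,-75,86],t(340,285)),
("top",[-44,25,80],t(165,395)),("top",[-44,-25,80],t(238,405)),
("side",[-44,25,80],s(170,153)),("side",[44,-25,80],s(400,212)),("side",[44,25,80],s(348,150)),("side",[-86,12,31],s(53,270)),("side",[-86,-12,31],s(65,312))]
pt=run(obs,[500,-150,0])
t=lambda u,v:u6((u,v),(160,140),6); s=lambda u,v:u6((u,v),(260,140),8)
obs=[("top",[-86,12,31],t(185,380)),("top",[-86,-12,31],t(227,388)),("top",[45,46,62],t(92,182)),("top",[45,-46,62],t(240,155)),
("side",[-86,0,31],s(88,258)),("side",[45,46,62],s(302,112)),("side",[45,-46,62],s(405,165))]
pc=run(obs,[500,250,0])
np.save("p0.npy",[pt,pc])
M={}
def box(x0,x1,y,z): 
    c=[[x0,y,z],[x1,y,z],[x1,-y,z],[x0,-y,z]]; return [(c[i],c[(i+1)%4]) for i in range(4)]
def segs(n,p,pack,W,H):
    L=[(*e,(0,255,0)) for e in box(-86,-56,12,31)]+[(*e,(255,255,0)) for e in box(-42,40,30,39)]
    if pack: L+=[(*e,(0,255,255)) for e in box(-44,44,25,80)]
    L+=[([45,W,H],[45,-W,H],(255,0,255)),([45,W,32],[45,-W,32],(255,0,255)),([45,W,32],[-50,W,32],(255,128,0)),([45,-W,32],[-50,-W,32],(255,128,0))]
    return [(proj(D[n],w(p,a))[0],proj(D[n],w(p,b))[0],c) for a,b,c in L]
gcrop(D["top"]["image"],320,120,390,205,7,"pics/o1.png",5,segs("top",pt,1,75,86))
gcrop(D["side"]["image"],335,225,455,300,6,"pics/o2.png",5,segs("side",pt,1,75,86))
gcrop(D["top"]["image"],165,145,215,210,9,"pics/o3.png",5,segs("top",pc,0,46,62))
gcrop(D["side"]["image"],268,145,330,187,10,"pics/o4.png",5,segs("side",pc,0,46,62))
E
```

```text
[ 569.61349878 -270.32545726  125.45465473] 7188.02223608496 [[0.86, -0.06], [-0.06, -0.03], [1.24, -0.91], [-0.69, 0.56], [1.17, 1.13], [-2.29, -0.9], [1.82, 0.05], [2.97, -2.28], [-0.65, -0.07], [-0.26, -0.64]]
[5.69534796e+02 3.04459047e+02 1.38440408e-01] 7.932051109799573 [[0.2, 1.9], [-0.27, -0.64], [-0.35, -0.09], [0.02, -0.23], [0.19, 0.16], [0.16, -0.32], [-0.21, 2.54]]
```

View pics/o1.png

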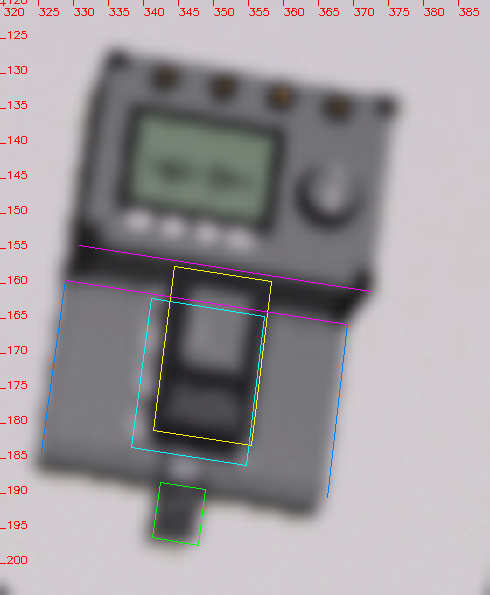

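View pics/o2.png

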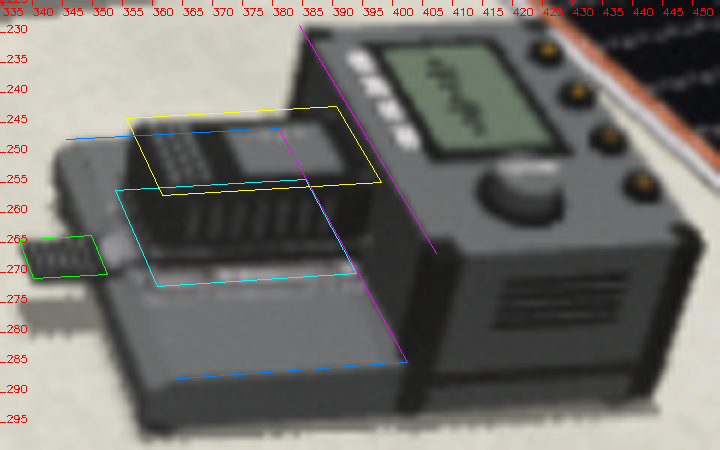

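View pics/o3.png

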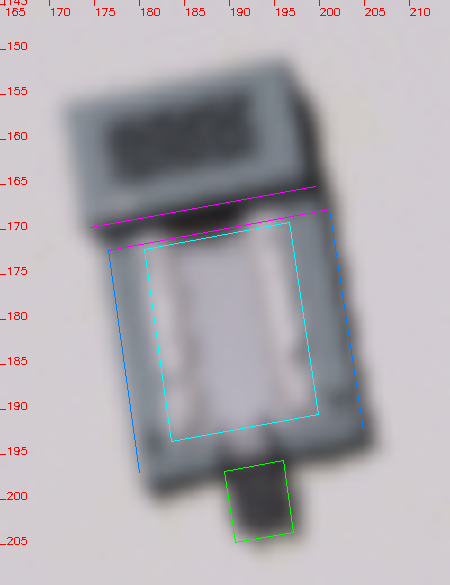

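View pics/o4.png

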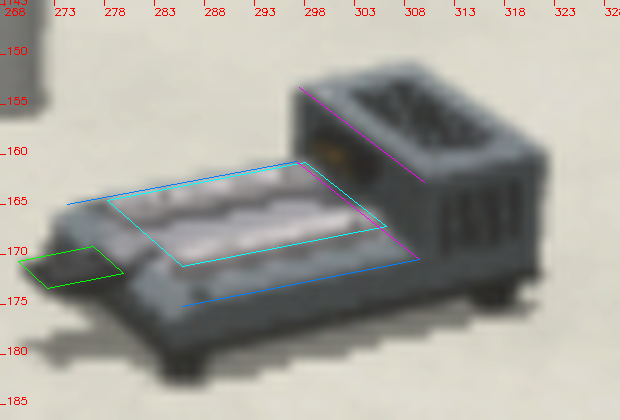

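```bash
cat > icp.py <<'E'
from fit import *
def grad_shift(g,a,b,R=2.5,sgn=0,m=0.12):
    # returns list of (pt,normal,shift)
    a,b=np.array(a),np.array(b);L=np.linalg.norm(b-a);t=(b-a)/L;n=np.array([-t[1],t[0]]);out=[]
    k=np.arange(-R-1,R+1.01,.1)
    for f in np.linspace(m,1-m,max(4,int(L))):
        q=a+f*(b-a);pts=(q+k[:,None]*n).astype(np.float32)
        v=cv2.remap(g,pts[:,:1],pts[:,1:],cv2.INTER_CUBIC)[:,0]
        v=np.convolve(v,np.ones(7)/7,'same');d=np.gradient(v)[8:-8];kk=k[8:-8]
        d=np.abs(d) if sgn==0 else np.maximum(sgn*d,0)
        i=d.argmax()
        if d[i]<0.5: continue
        out.append((q,n,kk[i]))
    return out
def icp(p,segs,extra=None,R=2.5,it=12,verbose=True):
    # segs: list (view, P0,P1 callable(extra)->..., sign)
    G={k:cv2.cvtColor(D[k]["image"],cv2.COLOR_RGB2GRAY).astype(np.float32) for k in D}
    e=np.array(extra if extra is not None else []);z=np.r_[p,e]
    for j in range(it):
        C=[]
        for si,(vw,fn) in enumerate(segs):
            A,B=fn(z[3:]);a=proj(D[vw],w(z[:3],A))[0];b=proj(D[vw],w(z[:3],B))[0]
            L=np.linalg.norm(b-a)
            for fr,(q,n,s) in zip(range(999),grad_shift(G[vw],a,b,R if j<6 else 1.5)):
                al=np.dot(q-a,b-a)/L**2
                C.append((si,vw,fn,al,q+n*s,n))
        def res(z):
            o=[]
            for si,vw,fn,al,tg,n in C:
                A,B=map(np.array,fn(z[3:]));o.append(n@(proj(D[vw],w(z[:3],A+al*(B-A)))[0]-tg))
            return np.array(o)
        r=least_squares(res,z,loss="soft_l1",f_scale=.4);z=r.x
    rr=res(z);si=np.array([c[0] for c in C])
    print(np.round(z,3),"yaw",round(np.degrees(z[2]),2),"rms",rr.std().round(2))
    for i in set(si): print(i,segs[i][0],segs[i][1](z[3:]),(si==i).sum(),rr[si==i].mean().round(2))
    return z
E
cat > runicp.py <<'E'
from icp import *
S=lambda v,A,B:(v,lambda e:(A,B))
pt,pc=np.load("p0.npy");pt[2]=(pt[2]+np.pi)%(2*np.pi)-np.pi
T=[S("top",[-86,12,31],[-60,12,31]),S("top",[-86,-12,31],[-60,-12,31]),S("top",[-86,12,31],[-86,-12,31]),
   S("top",[-40,-75,32],[35,-75,32]),S("top",[-40,75,0],[35,75,0]),
   S("top",[55,-75,86],[100,-75,86]),
   S("side",[-86,12,31],[-65,12,31]),S("side",[-86,12,31],[-86,-12,31]),
   S("side",[-40,-75,0],[35,-75,0])]
C=T[:3]+[S("top",[-40,-46,32],[35,-46,32]),S("top",[-40,46,32],[35,46,32]),
   S("top",[50,46,62],[80,46,62]),S("top",[45,40,62],[45,-40,62]),
   S("side",[-86,12,31],[-65,12,31]),S("side",[-86,12,31],[-86,-12,31]),
   S("side",[45,40,62],[45,-5,62]),S("side",[-42,-30,39],[38,-30,39]),S("side",[-42,-46,32],[38,-46,32])]
zt=icp(pt,T);zc=icp(pc,C)
np.save("p1.npy",[zt,zc])
def box(x0,x1,y,z): 
    c=[[x0,y,z],[x1,y,z],[x1,-y,z],[x0,-y,z]]; return [(c[i],c[(i+1)%4]) for i in range(4)]
def segs(n,p,pack,W,H):
    L=[(*e,(0,255,0)) for e in box(-86,-56,12,31)]+[(*e,(255,255,0)) for e in box(-42,40,30,39)]
    if pack: L+=[(*e,(0,255,255)) for e in box(-44,44,25,80)]
    L+=[([45,W,H],[45,-W,H],(255,0,255)),([45,W,32],[45,-W,32],(255,0,255)),([45,W,32],[-50,W,32],(255,128,0)),([45,-W,32],[-50,-W,32],(255,128,0)),
     ([45,-W,0],[-50,-W,0],(0,128,255)),([45,W,0],[-50,W,0],(0,128,255))]
    return [(proj(D[n],w(p,a))[0],proj(D[n],w(p,b))[0],c) for a,b,c in L]
gcrop(D["top"]["image"],320,120,390,205,7,"pics/q1.png",5,segs("top",zt,1,75,86))
gcrop(D["side"]["image"],335,225,455,300,6,"pics/q2.png",5,segs("side",zt,1,75,86))
gcrop(D["top"]["image"],165,145,215,210,9,"pics/q3.png",5,segs("top",zc,0,46,62))
gcrop(D["side"]["image"],268,145,330,187,10,"pics/q4.png",5,segs("side",zc,0,46,62))
E
python3 runicp.py
```

```text
[ 5.68603e+02 -2.70174e+02 -2.25000e-01] yaw -12.89 rms 0.34
0 top ([-86, 12, 31], [-60, 12, 31]) 6 0.42
1 top ([-86, -12, 31], [-60, -12, 31]) 6 0.34
2 top ([-86, 12, 31], [-86, -12, 31]) 6 0.1
3 top ([-40, -75, 32], [35, -75, 32]) 19 0.23
4 top ([-40, 75, 0], [35, 75, 0]) 19 0.15
5 top ([55, -75, 86], [100, -75, 86]) 11 0.09
6 side ([-86, 12, 31], [-65, 12, 31]) 8 -0.48
7 side ([-86, 12, 31], [-86, -12, 31]) 6 -0.04
8 side ([-40, -75, 0], [35, -75, 0]) 31 -0.28
[5.62765e+02 3.03850e+02 1.84000e-01] yaw 10.54 rms 0.78
0 top ([-86, 12, 31], [-60, 12, 31]) 6 0.18
1 top ([-86, -12, 31], [-60, -12, 31]) 6 -0.32
2 top ([-86, 12, 31], [-86, -12, 31]) 6 1.5
3 top ([-40, -46, 32], [35, -46, 32]) 19 -0.98
4 top ([-40, 46, 32], [35, 46, 32]) 19 0.33
5 top ([50, 46, 62], [80, 46, 62]) 7 -0.0
6 top ([45, 40, 62], [45, -40, 62]) 22 -0.69
7 side ([-86, 12, 31], [-65, 12, 31]) 4 0.1
8 side ([-86, 12, 31], [-86, -12, 31]) 4 0.81
9 side ([45, 40, 62], [45, -5, 62]) 7 1.26
10 side ([-42, -30, 39], [38, -30, 39]) 19 0.33
11 side ([-42, -46, 32], [38, -46, 32]) 19 0.13
```

```bash
python3 -c "
import cv2,numpy as np
a=[cv2.imread(f'pics/q{i}.png') for i in (1,2,3,4)]
def st(x,y):
    h=max(x.shape[0],y.shape[0]);f=lambda i:cv2.copyMakeBorder(i,0,h-i.shape[0],0,0,0);return np.hstack([f(x),f(y)])
cv2.imwrite('pics/qq1.png',cv2.resize(st(a[0],a[2]),None,fx=.8,fy=.8));
"
```

```text
(no output)
```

View pics/qq1.png

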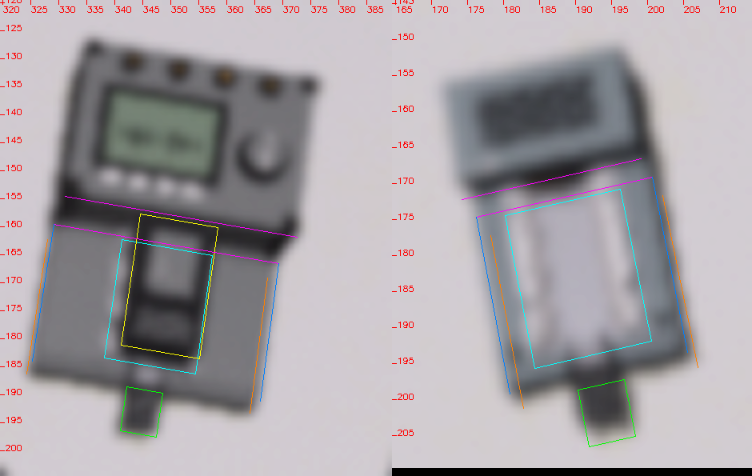

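View pics/q2.png

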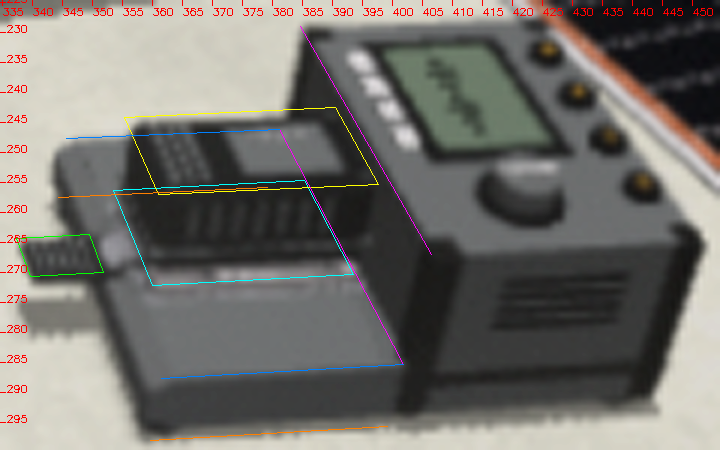

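View pics/q4.png

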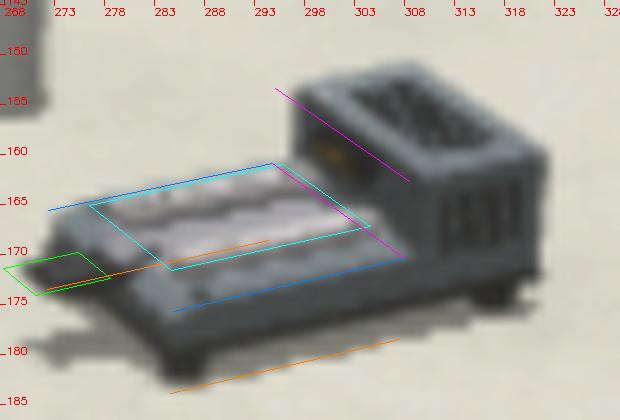

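Run:
```python
exec(open("runicp.py").read().split("zt=icp")[0])
R=1.6
C2=[C[i] for i in (0,1,2,3,4,7,8,10,11)]
for st in ([569.5,304,.18],[567,305,.16]):
    zc=icp(np.array(st),C2,R=1.6)
C3=[C[i] for i in (0,1,2,3,4,7,8)]
z3=icp(np.array([569.5,304,.18]),C3,R=1.6)
zt=np.load("p1.npy")[0]
np.save("p2.npy",[zt,z3])
exec("def box"+open("runicp.py").read().split("def box")[1].replace("zc","z3"))
```

```text
[5.69379e+02 3.05161e+02 1.72000e-01] yaw 9.83 rms 0.64
0 top ([-86, 12, 31], [-60, 12, 31]) 6 0.29
1 top ([-86, -12, 31], [-60, -12, 31]) 6 -0.58
2 top ([-86, 12, 31], [-86, -12, 31]) 6 0.17
3 top ([-40, -46, 32], [35, -46, 32]) 19 -1.12
4 top ([-40, 46, 32], [35, 46, 32]) 19 0.32
5 side ([-86, 12, 31], [-65, 12, 31]) 5 0.75
6 side ([-86, 12, 31], [-86, -12, 31]) 4 -0.21
7 side ([-42, -30, 39], [38, -30, 39]) 19 0.31
8 side ([-42, -46, 32], [38, -46, 32]) 19 0.09
[5.69355e+02 3.05097e+02 1.71000e-01] yaw 9.8 rms 0.63
0 top ([-86, 12, 31], [-60, 12, 31]) 6 0.29
1 top ([-86, -12, 31], [-60, -12, 31]) 6 -0.58
2 top ([-86, 12, 31], [-86, -12, 31]) 6 0.16
3 top ([-40, -46, 32], [35, -46, 32]) 19 -1.1
4 top ([-40, 46, 32], [35, 46, 32]) 19 0.3
5 side ([-86, 12, 31], [-65, 12, 31]) 5 0.73
6 side ([-86, 12, 31], [-86, -12, 31]) 4 -0.2
7 side ([-42, -30, 39], [38, -30, 39]) 19 0.33
8 side ([-42, -46, 32], [38, -46, 32]) 19 0.11
[5.69685e+02 3.03474e+02 1.47000e-01] yaw 8.45 rms 0.72
0 top ([-86, 12, 31], [-60, 12, 31]) 6 0.27
1 top ([-86, -12, 31], [-60, -12, 31]) 6 -0.56
2 top ([-86, 12, 31], [-86, -12, 31]) 6 0.16
3 top ([-40, -46, 32], [35, -46, 32]) 19 -0.65
4 top ([-40, 46, 32], [35, 46, 32]) 19 0.71
5 side ([-86, 12, 31], [-65, 12, 31]) 5 1.05
6 side ([-86, 12, 31], [-86, -12, 31]) 4 -0.26
```

View pics/q3.png

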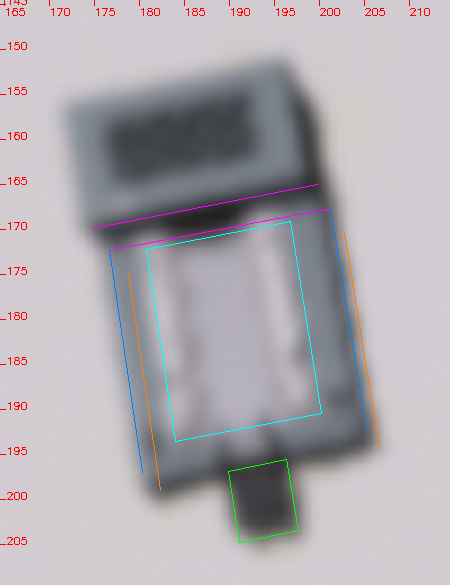

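View pics/q4.png

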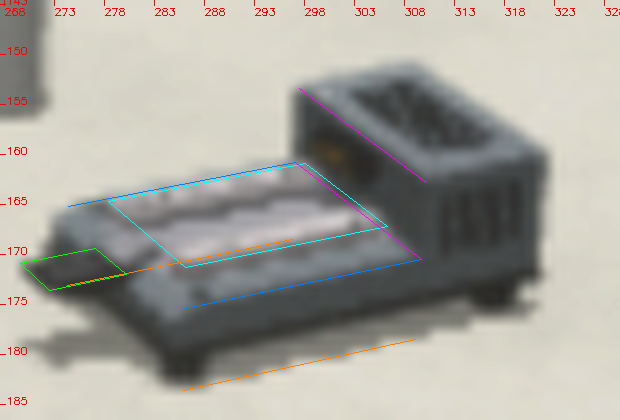

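```bash
cat > lines.py <<'E'
from icp import *
def line(view,c0,c1,o,f,z,R=2,m=.08):
    g=cv2.cvtColor(D[view]["image"],cv2.COLOR_RGB2GRAY).astype(np.float32)
    a=u6(c0,o,f);b=u6(c1,o,f)
    for _ in range(3):
        pts=np.array([q+n*s for q,n,s in grad_shift(g,a,b,R,0,m)])
        d=np.array(cv2.fitLine(pts.astype(np.float32),cv2.DIST_HUBER,0,.01,.01)).ravel()
        t=d[:2];c=d[2:]; a,b=c+t*((a-c)@t),c+t*((b-c)@t);R=1.2
    A,B=atz(D[view],a,z),atz(D[view],b,z);v=B-A
    sd=np.std((pts-c)@[-t[1],t[0]])
    return np.degrees(np.arctan2(v[1],v[0])),A.round(1)[:2],B.round(1)[:2],round(float(sd),2)
E
python3 - <<'E'
from lines import *
o,f=(165,145),9
for nm,a,b,z in [("deckL",(98,240),(145,480),32),("deckR",(335,215),(372,430),32),("houseBack",(70,98),(285,58),62),("houseL",(68,105),(92,215),62),("houseR",(290,65),(315,165),62),
  ("deckFrontL",(155,495),(225,482),32),("deckFrontR",(300,460),(368,445),32),("tabL",(230,475),(243,530),31),("tabR",(288,470),(298,525),31),("tabtip",(240,537),(292,525),31),("railLin",(158,235),(190,430),39),("railRin",(242,225),(278,425),39)]:
    print(nm,line("top",a,b,o,f,z))
o,f=(320,120),7
print()
for nm,a,b,z in [("deckL",(66,285),(38,465),32),("deckR",(348,325),(318,505),32),("back",(122,58),(385,105),86),("bodyL",(112,65),(82,220),86),("bodyR",(393,115),(370,270),86),("tabL",(163,490),(153,540),31),("tabR",(204,495),(197,540),31),("tabtip",(155,543),(195,546),31),("front",(45,468),(310,515),32)]:
    print(nm,line("top",a,b,o,f,z))
E
```

```text
deckL (np.float64(-169.30448794699834), array([612. , 360.9]), array([509.9, 341.6]), 0.25)
deckR (np.float64(-171.21156078209256), array([617.7, 261.9]), array([526.3, 247.8]), 0.15)
houseBack (np.float64(-79.89176613169661), array([659.8, 364.2]), array([675.3, 277.3]), 0.34)
houseL (np.float64(-172.84820825503004), array([660., 367.]), array([612.5, 361. ]), 0.17)
houseR (np.float64(-163.63195683207545), array([672.8, 273.1]), array([630.4, 260.6]), 0.33)
deckFrontL (np.float64(-75.8636375949588), array([500.8, 335.7]), array([507.7, 308.1]), 0.17)
deckFrontR (np.float64(-81.21411030915264), array([512.2, 277.1]), array([516.5, 249.4]), 0.21)
tabL (np.float64(-164.5763333060319), array([509.8, 309.6]), array([487.1, 303.3]), 0.22)
tabR (np.float64(-166.86951602901522), array([511.8, 281.4]), array([489.2, 276.2]), 0.24)
tabtip (np.float64(-93.32770134724414), array([485.8, 302.2]), array([484.6, 281.3]), 0.03)
railLin (np.float64(-169.93857135611265), array([609.5, 343.6]), array([527., 329.]), 0.2)
railRin (np.float64(-160.33873626890653), array([613.1, 298.1]), array([532.3, 269
[... 161 characters left out ...]
 -353.5]), array([ 500.6, -330.2]), 0.19)
back (np.float64(-102.77703243299054), array([ 732.9, -237.5]), array([ 702.3, -372.2]), 0.22)
bodyL (np.float64(165.31175315096067), array([ 728.1, -224. ]), array([ 644.1, -202. ]), 0.24)
bodyR (np.float64(167.18637755101963), array([ 693. , -374.8]), array([ 609.1, -355.7]), 0.23)
tabL (np.float64(164.14320827881153), array([ 514. , -244.5]), array([ 487.7, -237.1]), 0.21)
tabR (np.float64(155.3548507249114), array([ 508.4, -271.4]), array([ 486.5, -261.4]), 0.2)
tabtip (np.float64(-92.719908939367), array([ 485.7, -241.9]), array([ 484.7, -262.7]), 0.0)
front (np.float64(-102.49048811150541), array([ 525.2, -187.3]), array([ 495. , -323.4]), 0.5)
```

```bash
cat > plan.py <<'E'
from h import *
import json,os
from scipy.spatial.transform import Rotation as Rn
TEST=np.array([568.8,-271,np.radians(-12.8)]);CHG=np.array([569.5,305.5,np.radians(10.0)])
def R0():
    s=get_state();q=s["ee_rot"];return np.array(s["eef_pos"]),Rn.from_quat([q[1],q[2],q[3],q[0]])
def cmd():
    if os.path.exists("cmd.json"):
        d=json.load(open("cmd.json"));return np.array(d["p"]),Rn.from_quat(d["q"])
    return np.array([133.78,559.192,250.267]),R0()[1]
def save(p,R): json.dump({"p":list(p),"q":list(R.as_quat())},open("cmd.json","w"))
def devR(yaw,flip=1):
    ex=np.array([np.cos(yaw),np.sin(yaw),0]);ey=np.array([-ex[1],ex[0],0])
    return Rn.from_matrix(np.c_[flip*ey,[0,0,-1],-flip*ex])
def pt(dev,l): 
    x,y,a=dev;c,s=np.cos(a),np.sin(a);return np.array([x+c*l[0]-s*l[1],y+s*l[0]+c*l[1],l[2]])
def row(p,R):
    p0,r0=cmd();return (r0.inv().apply(p-p0)/800).round(4).tolist()+((r0.inv()*R).as_rotvec()/np.pi).round(4).tolist()
def sent(rw):  # update cmd with the last row sent
    p0,r0=cmd();rw=np.array(rw);save(p0+r0.apply(rw[:3]*800),r0*Rn.from_rotvec(rw[3:]*np.pi))
def loc(dev,v):
    c,s=np.cos(dev[2]),np.sin(dev[2]);return np.array([c*v[0]+s*v[1],-s*v[0]+c*v[1],v[2]])
def rep(dev=TEST):
    s=get_state();p,r=R0();pc,rc=cmd();d=p-np.array([dev[0],dev[1],0])
    print("t",s["time"],"loc",loc(dev,d).round(2),"F",loc(dev,s["wrist_force"]).round(2),"T",loc(dev,s["torque"]).round(2),"err",loc(dev,p-pc).round(2),"rot",np.degrees((r*rc.inv()).as_rotvec()).round(2),"gw",round(s["gripper_width"],3))
E
python3 - <<'E'
from plan import *
p,R=R0();print(R.as_matrix().round(3),get_state()["qpos"])
for f in(1,-1): print(f,np.degrees((R.inv()*devR(TEST[2],f)).as_rotvec()),np.degrees((R.inv()*devR(CHG[2],f)).as_rotvec()))
d=get_image
E
```

```text
[[ 0.233 -0.    -0.973]
 [ 0.973 -0.001  0.233]
 [-0.001 -1.     0.   ]] [ 1.20204273e+00  1.50810468e-01  1.43774618e+00 -2.16650707e-05
  1.55375113e+00 -1.33993628e-01]
1 [-0.00447525 -0.65073379 -0.04074741] [-1.25281821e-02 -2.34507328e+01 -3.93326988e-02]
-1 [ 6.37751654e-02  1.79349255e+02 -7.00437201e-03] [ 5.44972848e-02  1.56549257e+02 -1.73583794e-02]
```

Run:
```python
from plan import *
R=devR(TEST[2])
print(row(np.array([470,-60,220]),R)); print(row(np.array([470,-190,200]),R))
a=pt(TEST,[-75,0,80]);print(a,row(a,R))
```

```text
[-0.655, 0.0383, -0.5888, -0.0, -0.0036, -0.0002]
[-0.813, 0.0634, -0.6266, -0.0, -0.0036, -0.0002]
[ 495.66379843 -254.38386268   80.        ] [-0.8837, 0.2134, -0.6765, -0.0, -0.0036, -0.0002]
```

>>> send_rows([
  [-0.655, 0.0383, -0.5888, 0, -0.0036, -0.0002],
  [-0.655, 0.0383, -0.5888, 0, -0.0036, -0.0002],
  [-0.655, 0.0383, -0.5888, 0, -0.0036, -0.0002],
  [-0.655, 0.0383, -0.5888, 0, -0.0036, -0.0002],
  [-0.655, 0.0383, -0.5888, 0, -0.0036, -0.0002],
  [-0.655, 0.0383, -0.5888, 0, -0.0036, -0.0002],
  [-0.655, 0.0383, -0.5888, 0, -0.0036, -0.0002],
  [-0.655, 0.0383, -0.5888, 0, -0.0036, -0.0002],
  [-0.655, 0.0383, -0.5888, 0, -0.0036, -0.0002],
  [-0.655, 0.0383, -0.5888, 0, -0.0036, -0.0002],
  [-0.813, 0.0634, -0.6266, 0, -0.0036, -0.0002],
  [-0.813, 0.0634, -0.6266, 0, -0.0036, -0.0002],
  [-0.8837, 0.1, -0.6765, 0, -0.0036, -0.0002],
  [-0.8837, 0.1, -0.6765, 0, -0.0036, -0.0002],
  [-0.8837, 0.1, -0.6765, 0, -0.0036, -0.0002],
  [-0.8837, 0.1, -0.6765, 0, -0.0036, -0.0002],
], jaw=-1, squeeze=25)

```text
time: 2.2
eef_pos: [495.4, -255.8, 169.0]
ee_rot: [0.554, -0.552, -0.44, 0.441]
wrist_force: [-0.5, 0.6, 0.6]
gripper_width: 0.001
```

Run:
```python
from plan import *
sent([-0.8837, 0.1, -0.6765, 0, -0.0036, -0.0002])
rep(); 
R=devR(TEST[2])
for z in (80,54): print(row(pt(TEST,[-75,0,z]),R))
s=get_image("side");t=get_image("top")
gcrop(s["image"],330,180,460,300,5,"pics/a1.png",10);gcrop(t["image"],300,100,400,210,5,"pics/a2.png",10)
```

```text
t 2.2 loc [-74.96  -1.43 169.04] F [-0.67  0.46  0.56] T [ 0.03 -0.04  0.05] err [-6.29 -6.54  0.67] rot [-0.04  0.01 -0.65] gw 0.001
[-0.0065, 0.1105, 0.0078, -0.0006, 0.0029, 0.0006]
[-0.0066, 0.143, 0.0077, -0.0006, 0.0029, 0.0006]
```

View pics/a1.png

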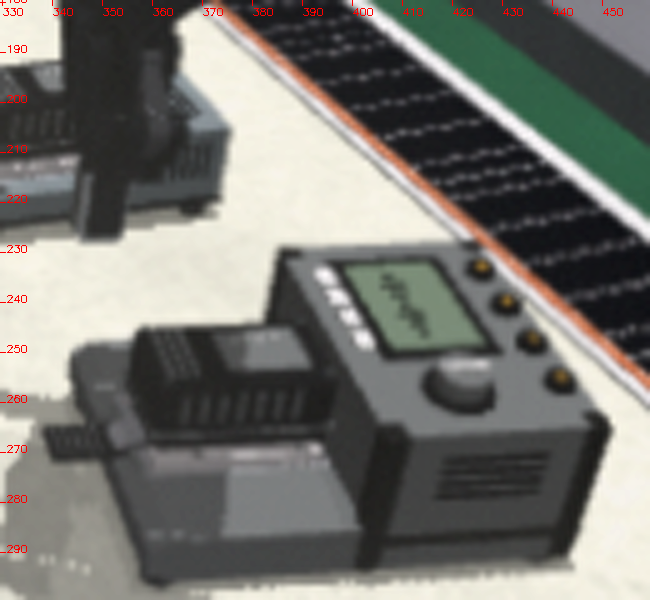

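Run:
```python
from plan import *
q=[-0.55492678,0.55532659,0.43762773,-0.43834988]
save([133.78,559.192,250.267],Rn.from_quat([q[1],q[2],q[3],q[0]]))
sent([-0.8837, 0.1, -0.6765, 0, -0.0036, -0.0002]);rep()
p,R=R0();print(p,np.degrees((R.inv()*devR(TEST[2])).as_rotvec()))
# re-anchor: commanded = measured apart from sag
pc,rc=cmd();print(pc)
```

```text
t 2.3 loc [-75.27   0.37 170.23] F [-1.09  0.57  0.18] T [0.02 0.   0.  ] err [-0.21  0.37 -0.74] rot [ 0.08 -0.   -0.02] gw -0.0
[ 495.48158689 -253.9606295   170.2349884 ] [-0.02882564 -0.02280222  0.05303512]
[ 495.60870548 -254.37012875  170.97934552]
```

Run:
```python
from plan import *
R=devR(TEST[2])
for z in (80,53): print(row(pt(TEST,[-75,0,z]),R))
```

```text
[0.0001, 0.1137, -0.0001, -0.0001, -0.0, -0.0002]
[0.0001, 0.1475, -0.0001, -0.0001, -0.0, -0.0002]
```

>>> send_rows([
  [0, 0.06, 0, 0, 0, 0],
  [0, 0.11, 0, 0, 0, 0],
  [0, 0.135, 0, 0, 0, 0],
  [0, 0.1475, 0, 0, 0, 0],
  [0, 0.1475, 0, 0, 0, 0],
])

```text
time: 2.92
eef_pos: [495.8, -253.7, 52.7]
ee_rot: [0.553, -0.552, -0.441, 0.441]
wrist_force: [0.1, 0.2, 0.6]
gripper_width: 0.002
```

Run:
```python
from plan import *
sent([0,.1475,0,0,0,0]);rep();rep()
s=get_image("side");rep()
gcrop(s["image"],325,225,405,300,8,"pics/a3.png",5)
```

```text
t 2.925 loc [-75.04   0.68  52.7 ] F [0.08 0.22 0.63] T [-0.01  0.03  0.02] err [ 0.04  0.74 -0.28] rot [ 0.05 -0.03  0.04] gw 0.002
t 2.925 loc [-75.04   0.68  52.7 ] F [0.08 0.22 0.63] T [-0.01  0.03  0.02] err [ 0.04  0.74 -0.28] rot [ 0.05 -0.03  0.04] gw 0.002
t 2.975 loc [-74.73   0.44  53.24] F [ 0.45 -0.96  0.8 ] T [ 0.07  0.05 -0.01] err [0.35 0.5  0.26] rot [ 0.03 -0.07  0.03] gw -0.001
```

View pics/a3.png

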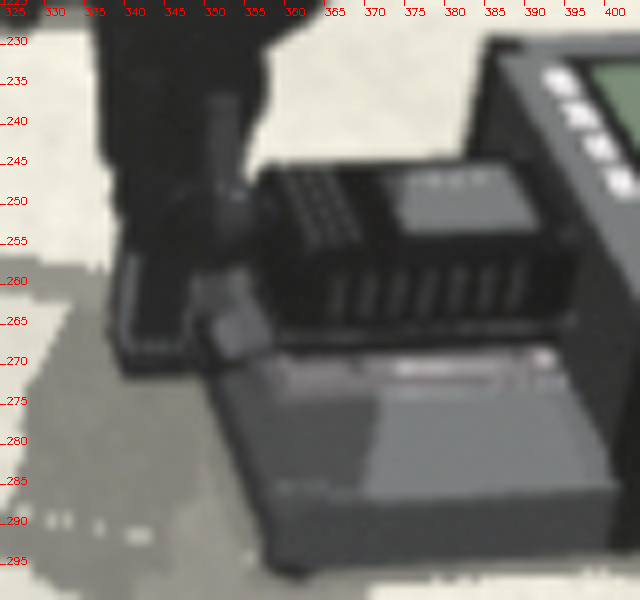

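>>> send_rows([
  [0, 0.003, 0, 0, 0, 0],
  [0, 0.005, 0, 0, 0, 0],
  [0, 0.007, 0, 0, 0, 0],
  [0, 0.0085, 0, 0, 0, 0],
  [0, 0.01, 0, 0, 0, 0],
  [0, 0.0105, 0, 0, 0, 0],
])

```text
time: 3.72
eef_pos: [495.6, -254.2, 43.8]
ee_rot: [0.553, -0.552, -0.441, 0.441]
wrist_force: [1.1, 0.1, 2.0]
gripper_width: -0.001
```

Run:
```python
from plan import *
sent([0,.0105,0,0,0,0]);rep()
s=get_image("side");rep()
gcrop(s["image"],325,225,405,300,8,"pics/a4.png",5)
```

```text
t 3.725 loc [-75.14   0.16  43.79] F [1.   0.36 2.04] T [-0.08 -0.17 -0.01] err [-0.06  0.22 -0.79] rot [ 0.06 -0.01 -0.  ] gw -0.001
t 3.775 loc [-75.17   0.18  43.75] F [ 0.69 -0.51  0.86] T [-0.09 -0.16 -0.03] err [-0.09  0.24 -0.83] rot [ 0.07 -0.   -0.  ] gw 0.001
```

View pics/a4.png

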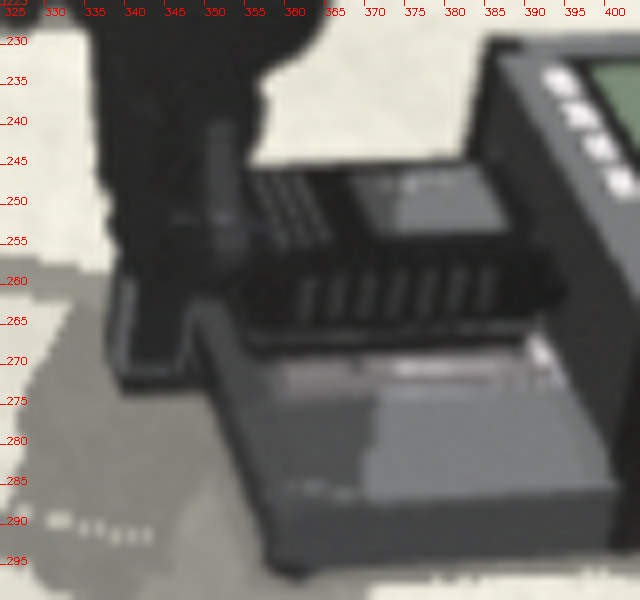

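Run:
```python
from plan import *
R=devR(TEST[2])
print(row(pt(TEST,[-75,0,125]),R),row(pt(TEST,[-9,0,125]),R),row(pt(TEST,[-9,0,62]),R))
```

```text
[0.0, -0.1005, -0.0001, -0.0001, -0.0, -0.0002] [0.0, -0.1005, -0.0826, -0.0001, -0.0, -0.0002] [0.0001, -0.0218, -0.0826, -0.0001, -0.0, -0.0002]
```

>>> send_rows([
  [0, -0.05, 0, 0, 0, 0],
  [0, -0.1005, 0, 0, 0, 0],
  [0, -0.1005, 0, 0, 0, 0],
])

```text
time: 4.15
eef_pos: [496.6, -254.9, 127.2]
ee_rot: [-0.551, 0.554, 0.442, -0.441]
wrist_force: [0.2, -0.2, -1.5]
gripper_width: 0.001
```

>>> send_rows([
  [0, 0, -0.03, 0, 0, 0],
  [0, 0, -0.06, 0, 0, 0],
  [0, 0, -0.0826, 0, 0, 0],
  [0, 0, -0.0826, 0, 0, 0],
  [0, 0, -0.0826, 0, 0, 0],
  [0, 0, -0.0826, 0, 0, 0],
], jaw=1)

```text
time: 4.9
eef_pos: [559.5, -268.8, 124.3]
ee_rot: [0.553, -0.552, -0.441, 0.441]
wrist_force: [-0.3, 0.3, -0.6]
gripper_width: 0.997
```

Run:
```python
from plan import *
sent([0,-.1005,0,0,0,0]);sent([0,0,-.0826,0,0,0]);rep()
R=devR(TEST[2]);print(row(pt(TEST,[-9,0,62]),R))
s=get_image("side");t=get_image("top");rep()
gcrop(s["image"],325,190,405,290,6,"pics/a5.png",5);gcrop(t["image"],320,120,390,205,7,"pics/a6.png",5)
```

```text
t 4.9 loc [-9.5700e+00  1.2000e-01  1.2426e+02] F [-0.4   0.23 -0.63] T [ 0.03 -0.   -0.01] err [-0.58  0.14 -0.71] rot [ 0.06 -0.01 -0.01] gw 0.997
[0.0001, 0.0787, 0.0, -0.0001, -0.0, -0.0002]
t 5.0 loc [-9.3200e+00  7.0000e-02  1.2447e+02] F [-0.4   0.13 -0.2 ] T [ 0.06 -0.05 -0.05] err [-0.33  0.1  -0.5 ] rot [ 0.05 -0.03 -0.01] gw 0.999
```

View pics/a5.png

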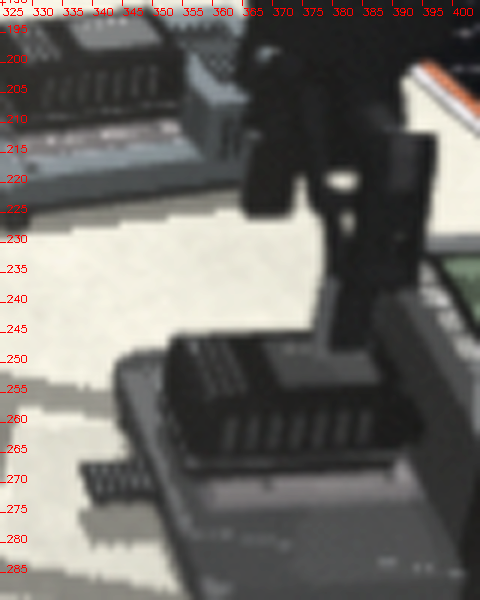

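View pics/a6.png

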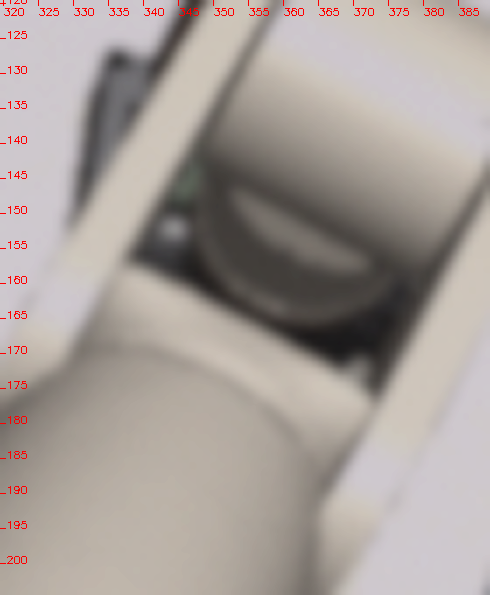

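>>> send_rows([
  [0, 0.04, 0, 0, 0, 0],
  [0, 0.07, 0, 0, 0, 0],
  [0, 0.0787, 0, 0, 0, 0],
  [0, 0.0787, 0, 0, 0, 0],
])

```text
time: 5.5
eef_pos: [560.1, -268.9, 61.7]
ee_rot: [0.553, -0.553, -0.441, 0.441]
wrist_force: [0.4, -0.3, -0.4]
gripper_width: 0.998
```

Run:
```python
from plan import *
sent([0,.0787,0,0,0,0]);rep()
s=get_image("side");rep()
gcrop(s["image"],325,190,415,290,6,"pics/a7.png",5)
```

```text
t 5.5 loc [-8.96  0.08 61.68] F [ 0.49 -0.19 -0.43] T [-0.04  0.04 -0.02] err [ 0.04  0.14 -0.33] rot [ 0.06 -0.02 -0.  ] gw 0.998
t 5.55 loc [-8.65  0.   62.24] F [ 0.19 -0.02  0.12] T [-0.02 -0.    0.07] err [0.35 0.06 0.24] rot [ 0.03 -0.07 -0.  ] gw 0.999
```

View pics/a7.png

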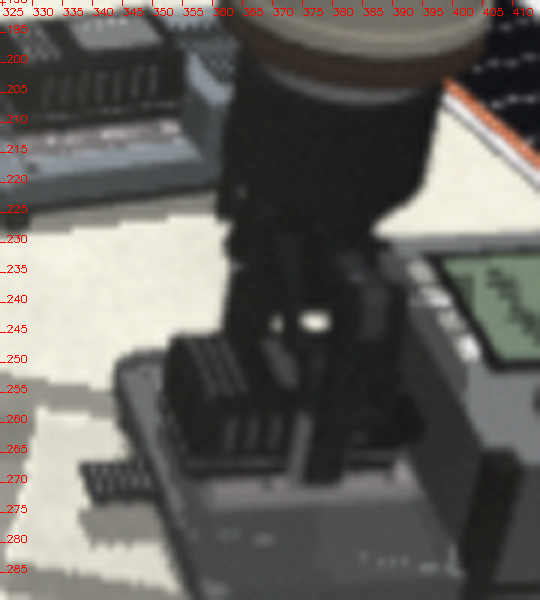

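Near finger (~row 270, cols 372–380) stands clear beside the pack. I'll close gently and read the lateral force.

>>> send_rows([
  [0, 0, 0, 0, 0, 0],
  [0, 0, 0, 0, 0, 0],
  [0, 0, 0, 0, 0, 0],
  [0, 0, 0, 0, 0, 0],
  [0, 0, 0, 0, 0, 0],
  [0, 0, 0, 0, 0, 0],
], jaw=-1, squeeze=20)

```text
time: 6.3
eef_pos: [560.4, -269.1, 62.1]
ee_rot: [-0.552, 0.553, 0.441, -0.441]
wrist_force: [-0.6, 0.6, 6.6]
gripper_width: 0.582
```

Run:
```python
from plan import *
rep()
```

```text
t 6.3 loc [-8.640e+00  2.000e-02  6.214e+01] F [-0.66  0.42  6.64] T [ 0.15  0.14 -0.01] err [0.36 0.08 0.14] rot [ 0.02 -0.08  0.  ] gw 0.582
```

>>> send_rows([
  [0, 0, 0, 0, 0, 0],
  [0, -0.0003, 0, 0, 0, 0],
  [0, -0.0006, 0, 0, 0, 0],
  [0, -0.0006, 0, 0, 0, 0],
], squeeze=60)

```text
time: 6.8
eef_pos: [560.4, -269.1, 62.3]
ee_rot: [-0.552, 0.553, 0.441, -0.441]
wrist_force: [1.4, -1.7, 5.5]
gripper_width: 0.578
```

Run:
```python
from plan import *
sent([0,-.0006,0,0,0,0]);rep()
R=devR(TEST[2]);print(row(pt(TEST,[-29,0,61.5]),R),row(pt(TEST,[-110,0,61.5]),R))
```

```text
t 6.8 loc [-8.610e+00  1.000e-02  6.227e+01] F [ 1.7  -1.37  5.5 ] T [ 0.   -0.26  0.04] err [ 0.39  0.08 -0.22] rot [ 0.02 -0.07 -0.  ] gw 0.578
[0.0001, 0.0012, 0.025, -0.0001, -0.0, -0.0002] [0.0001, 0.0013, 0.1263, -0.0001, -0.0, -0.0002]
```

>>> send_rows([
  [0, -0.0004, 0.006, 0, 0, 0],
  [0, -0.0005, 0.012, 0, 0, 0],
  [0, -0.0005, 0.018, 0, 0, 0],
  [0, -0.0005, 0.025, 0, 0, 0],
])

```text
time: 7.3
eef_pos: [540.3, -264.4, 62.3]
ee_rot: [0.553, -0.553, -0.441, 0.441]
wrist_force: [3.2, -1.1, 3.3]
gripper_width: 0.584
```

Run:
```python
from plan import *
sent([0,-.0005,.025,0,0,0]);rep()
```

```text
t 7.3 loc [-29.3    0.15  62.29] F [ 3.37 -0.37  3.34] T [ 0.1  -0.51  0.  ] err [-0.3   0.21 -0.6 ] rot [ 0.05 -0.03  0.  ] gw 0.584
```

>>> send_rows([
  [0, 0, 0.009, 0, 0, 0],
  [0, 0, 0.018, 0, 0, 0],
  [0, 0, 0.027, 0, 0, 0],
  [0, 0, 0.036, 0, 0, 0],
  [0, 0, 0.045, 0, 0, 0],
])

```text
time: 7.92
eef_pos: [505.0, -256.3, 62.2]
ee_rot: [0.553, -0.553, -0.441, 0.441]
wrist_force: [2.8, -0.1, 2.8]
gripper_width: 0.576
```

Run:
```python
from plan import *
sent([0,0,.045,0,0,0]);rep()
```

```text
t 7.925 loc [-65.44   0.16  62.25] F [2.72 0.53 2.76] T [ 0.   -0.66 -0.03] err [-0.44  0.22 -0.65] rot [ 0.06 -0.03 -0.  ] gw 0.576
```

>>> send_rows([
  [0, 0, 0.009, 0, 0, 0],
  [0, 0, 0.018, 0, 0, 0],
  [0, 0, 0.027, 0, 0, 0],
  [0, 0, 0.036, 0, 0, 0],
  [0, 0, 0.045, 0, 0, 0],
  [0, 0, 0.052, 0, 0, 0],
  [0, 0, 0.052, 0, 0, 0],
])

```text
time: 8.8
eef_pos: [464.6, -247.1, 62.2]
ee_rot: [0.553, -0.552, -0.441, 0.441]
wrist_force: [0.1, -0.4, -5.7]
gripper_width: 0.581
```

Run:
```python
from plan import *
sent([0,0,.052,0,0,0]);rep()
s=get_image("side");rep()
gcrop(s["image"],290,190,415,300,6,"pics/a8.png",5)
```

```text
t 8.8 loc [-106.93    0.17   62.24] F [ 0.19 -0.35 -5.69] T [ 0.06 -0.03 -0.  ] err [-0.33  0.23 -0.67] rot [ 0.06 -0.01 -0.01] gw 0.581
t 8.85 loc [-106.61    0.11   62.3 ] F [ 0.18  0.06 -5.42] T [ 0.01  0.04 -0.02] err [-0.01  0.16 -0.61] rot [ 0.05 -0.03 -0.01] gw 0.575
```

View pics/a8.png

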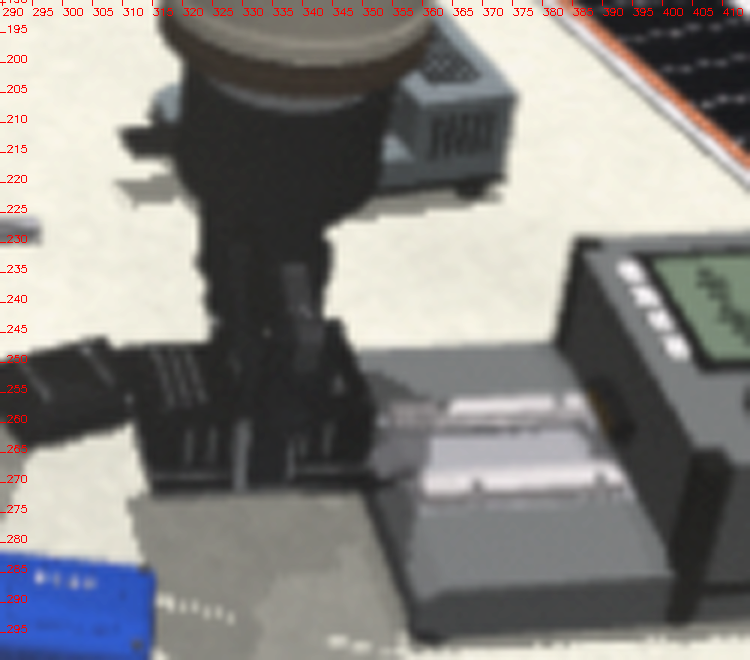

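Run:
```python
from plan import *
p,_=R0()
pc,rc=cmd();print(pc)
up=pc.copy();up[2]=160;print(row(up,rc))
R=devR(CHG[2])
a=pt(CHG,[-112,0,160]);print(a,row(a,R))
a=pt(CHG,[-112,0,75]);print(a,row(a,R))
import pickle
D=pickle.load(open("d0.pkl","rb"))
for n,uv,z in (("bottle",(133,190),60),("cutters",(150,232),10),("tape",(235,226),18),("jbox",(317,213),19),("ribbon",(418,178),25),("tweez",(281,225),5),("busy",(276,163),80)): print(n,atz(D["top"],uv,z).round(0))
```

```text
[ 464.83934183 -247.43396308   62.90560834]
[-0.0001, -0.1214, 0.0, 0.0, 0.0, 0.0]
[459.20153166 286.0514041  160.        ] [0.6486, -0.1217, 0.1547, -0.0001, -0.1267, -0.0002]
[459.20153166 286.0514041   75.        ] [0.6487, -0.0154, 0.1547, -0.0001, -0.1267, -0.0002]
bottle [541. 508.  60.]
cutters [394. 459.  10.]
tape [400. 147.  18.]
jbox [ 433. -150.   19.]
ribbon [ 546. -534.   25.]
tweez [398. -18.   5.]
busy [609. -10.  80.]
```

>>> send_rows([
  [0, -0.06, 0, 0, 0, 0],
  [0, -0.1217, 0, 0, 0, 0],
  [0.06, -0.1217, 0.014, 0, -0.012, 0],
  [0.13, -0.1217, 0.031, 0, -0.025, 0],
  [0.2, -0.1217, 0.048, 0, -0.039, 0],
  [0.27, -0.1217, 0.065, 0, -0.053, 0],
  [0.34, -0.1217, 0.081, 0, -0.067, 0],
  [0.41, -0.1217, 0.098, 0, -0.08, 0],
  [0.48, -0.1217, 0.115, 0, -0.094, 0],
  [0.55, -0.1217, 0.131, 0, -0.108, 0],
  [0.61, -0.1217, 0.146, 0, -0.12, 0],
  [0.6486, -0.1217, 0.1547, -0.0001, -0.1267, -0.0002],
  [0.6486, -0.1217, 0.1547, -0.0001, -0.1267, -0.0002],
  [0.6486, -0.07, 0.1547, -0.0001, -0.1267, -0.0002],
  [0.6487, -0.0154, 0.1547, -0.0001, -0.1267, -0.0002],
  [0.6487, -0.0154, 0.1547, -0.0001, -0.1267, -0.0002],
  [0.6487, -0.0154, 0.1547, -0.0001, -0.1267, -0.0002],
])

```text
time: 10.98
eef_pos: [460.1, 286.2, 76.6]
ee_rot: [-0.455, 0.455, 0.542, -0.541]
wrist_force: [0.3, 0.9, -5.4]
gripper_width: 0.579
```

Run:
```python
from plan import *
sent([0.6487, -0.0154, 0.1547, -0.0001, -0.1267, -0.0002]);rep(CHG)
import pickle
D={n:get_image(n) for n in("side","top")};pickle.dump(D,open("d1.pkl","wb"));rep(CHG)
gcrop(D["side"]["image"],225,100,345,200,6,"pics/b1.png",5)
gcrop(D["top"]["image"],150,130,250,230,6,"pics/b2.png",5)
```

```text
t 10.975 loc [-1.1104e+02 -1.0000e-02  7.6590e+01] F [ 0.4   0.83 -5.36] T [ 0.01 -0.05  0.06] err [ 0.97 -0.02  1.61] rot [ 0.09 -0.11 -0.03] gw 0.579
t 11.075 loc [-110.86    0.22   76.94] F [ 1.07  0.91 -6.33] T [ 0.02  0.   -0.02] err [1.16 0.21 1.96] rot [ 0.12 -0.18 -0.01] gw 0.576
```

View pics/b1.png

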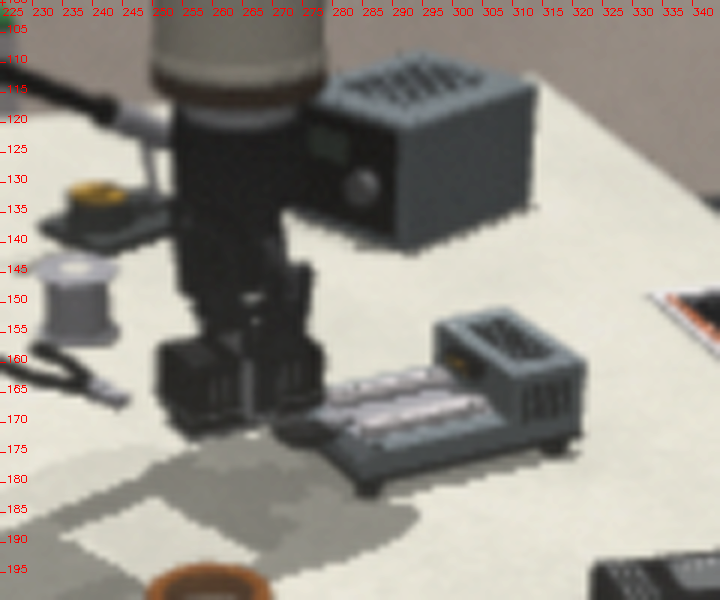

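View pics/b2.png

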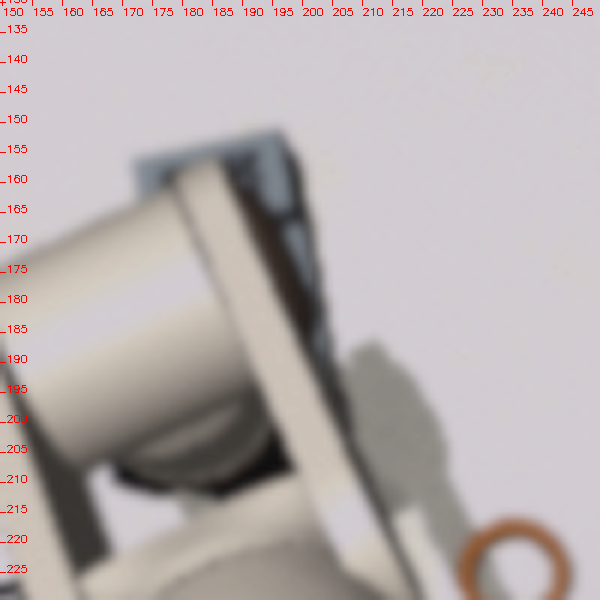

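>>> send_rows([
  [0, 0.006, 0, 0, 0, 0],
  [0, 0.01, 0, 0, 0, 0],
  [0, 0.01, 0, 0, 0, 0],
  [0, 0.01, 0, 0, 0, 0],
])

```text
time: 11.58
eef_pos: [459.3, 286.3, 66.9]
ee_rot: [-0.455, 0.454, 0.542, -0.541]
wrist_force: [-0.7, -0.3, -6.4]
gripper_width: 0.577
```

Run:
```python
from plan import *
import fit
sent([0,.01,0,0,0,0]);rep(CHG)
s=get_image("side");rep(CHG);get_image("side");rep(CHG)
p,R=R0()
th=CHG[2];cx=loc(CHG,p-[CHG[0],CHG[1],0])
def bx(x0,x1,y,z): 
    c=[[x0,y,z],[x1,y,z],[x1,-y,z],[x0,-y,z]]; return [(c[i],c[(i+1)%4]) for i in range(4)]
L=[(*e,(0,255,0)) for e in bx(-86,-56,12,31)]+[(*e,(255,255,0)) for e in bx(-42,40,30,39)]+[([45,46,62],[45,-46,62],(255,0,255))]
zt=cx[2]-62.25
P=[(*e,(0,255,255)) for zz in (40,80) for e in bx(cx[0]-44,cx[0]+44,25,zz+zt)]
sg=[(proj(s,fit.w(CHG,a))[0],proj(s,fit.w(CHG,b))[0],c) for a,b,c in L+P]
gcrop(s["image"],245,145,335,190,8,"pics/b3.png",5,sg)
gcrop(s["image"],245,145,335,190,8,"pics/b4.png",5)
```

```text
t 11.575 loc [-111.9     0.22   66.89] F [-0.72 -0.2  -6.41] T [-0.04 -0.02  0.02] err [ 0.11  0.21 -0.09] rot [ 0.06 -0.02  0.  ] gw 0.577
t 11.625 loc [-111.87    0.2    66.91] F [ 0.06 -0.34 -5.61] T [-0.02 -0.02  0.02] err [ 0.14  0.2  -0.07] rot [ 0.06 -0.03  0.  ] gw 0.577
t 11.675 loc [-111.84    0.19   66.95] F [-0.5   0.25 -6.67] T [0.04 0.02 0.  ] err [ 0.17  0.18 -0.03] rot [ 0.06 -0.03  0.  ] gw 0.578
```

View pics/b3.png

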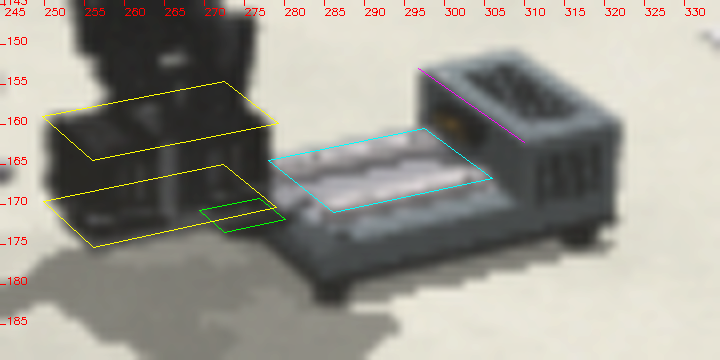

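View pics/b4.png

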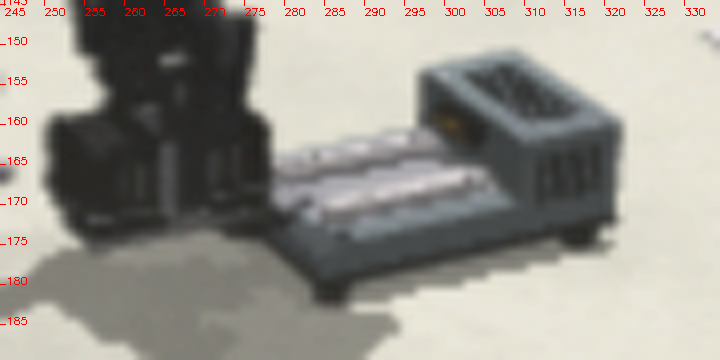

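>>> send_rows([
  [0, 0.0025, 0, 0, 0, 0],
  [0, 0.005, 0, 0, 0, 0],
  [0, 0.005, -0.01, 0, 0, 0],
  [0, 0.005, -0.02, 0, 0, 0],
  [0, 0.005, -0.028, 0, 0, 0],
  [0, 0.005, -0.028, 0, 0, 0],
])

```text
time: 12.42
eef_pos: [481.9, 290.2, 62.8]
ee_rot: [-0.455, 0.454, 0.542, -0.541]
wrist_force: [-0.1, -0.4, -4.3]
gripper_width: 0.577
```

Run:
```python
from plan import *
sent([0,.005,-.028,0,0,0]);rep(CHG);get_image("side");rep(CHG)
```

```text
t 12.425 loc [-88.96   0.13  62.82] F [-0.22 -0.38 -4.29] T [-0.03  0.06  0.03] err [ 0.65  0.12 -0.16] rot [ 0.06 -0.03 -0.02] gw 0.577
t 12.475 loc [-89.34   0.14  62.78] F [-0.81  0.65 -5.  ] T [-0.04  0.07  0.04] err [ 0.27  0.13 -0.2 ] rot [ 0.05 -0.02 -0.01] gw 0.576
```

>>> send_rows([
  [0, 0, -0.004, 0, 0, 0],
  [0, 0, -0.008, 0, 0, 0],
  [0, 0, -0.008, 0, 0, 0],
])

```text
time: 12.85
eef_pos: [487.9, 291.3, 62.9]
ee_rot: [-0.455, 0.454, 0.542, -0.541]
wrist_force: [-0.1, 0.6, -4.6]
gripper_width: 0.58
```

Run:
```python
from plan import *
sent([0,0,-.008,0,0,0]);rep(CHG);get_image("side");rep(CHG)
```

```text
t 12.85 loc [-82.82   0.2   62.95] F [ 0.06  0.65 -4.61] T [ 0.01 -0.01  0.02] err [ 0.39  0.19 -0.03] rot [ 0.06 -0.04 -0.  ] gw 0.58
t 12.9 loc [-82.93   0.2   62.92] F [ 0.35 -1.06 -5.34] T [ 0.02 -0.08 -0.02] err [ 0.29  0.19 -0.06] rot [ 0.06 -0.04  0.  ] gw 0.574
```

>>> send_rows([
  [0, 0, -0.003, 0, 0, 0],
  [0, 0, -0.006, 0, 0, 0],
  [0, 0, -0.006, 0, 0, 0],
])

```text
time: 13.28
eef_pos: [492.6, 292.1, 62.9]
ee_rot: [-0.455, 0.454, 0.542, -0.541]
wrist_force: [-1.0, 0.7, -5.1]
gripper_width: 0.576
```

Run:
```python
from plan import *
sent([0,0,-.006,0,0,0]);rep(CHG);get_image("side");rep(CHG)
```

```text
t 13.275 loc [-78.07   0.16  62.86] F [-0.9   0.9  -5.11] T [ 0.04 -0.13  0.03] err [ 0.34  0.15 -0.12] rot [ 0.06 -0.03 -0.  ] gw 0.576
t 13.325 loc [-78.12   0.16  62.88] F [ 0.86  0.79 -4.43] T [ 0.05 -0.1  -0.01] err [ 0.29  0.16 -0.1 ] rot [ 0.06 -0.04 -0.  ] gw 0.579
```

Run:
```python
from plan import *
s=get_image("side");rep(CHG)
gcrop(s["image"],255,145,335,190,9,"pics/b5.png",5)
```

```text
t 13.375 loc [-78.21   0.18  62.89] F [ 0.28 -0.11 -4.85] T [ 0.02 -0.09  0.02] err [ 0.2   0.17 -0.09] rot [ 0.06 -0.03 -0.  ] gw 0.578
```

View pics/b5.png

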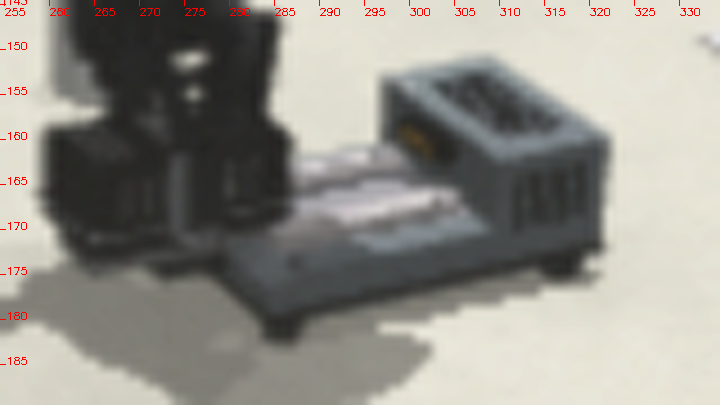

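>>> send_rows([
  [0, 0, -0.004, 0, 0, 0],
  [0, 0, -0.008, 0, 0, 0],
  [0, 0, -0.008, 0, 0, 0],
])

```text
time: 13.75
eef_pos: [499.0, 293.2, 62.9]
ee_rot: [-0.455, 0.454, 0.542, -0.541]
wrist_force: [0.6, -0.1, -4.8]
gripper_width: 0.576
```

Run:
```python
from plan import *
sent([0,0,-.008,0,0,0]);rep(CHG);get_image("side");rep(CHG)
```

```text
t 13.75 loc [-71.6    0.16  62.86] F [ 0.56 -0.23 -4.8 ] T [ 0.04 -0.08  0.  ] err [ 0.41  0.15 -0.12] rot [ 0.06 -0.03 -0.01] gw 0.576
t 13.8 loc [-71.74   0.13  62.82] F [ 0.91  0.22 -4.84] T [ 0.02 -0.1  -0.02] err [ 0.27  0.12 -0.16] rot [ 0.06 -0.03 -0.  ] gw 0.577
```

>>> send_rows([
  [0, 0, -0.004, 0, 0, 0],
  [0, 0, -0.008, 0, 0, 0],
  [0, 0, -0.012, 0, 0, 0],
  [0, 0, -0.016, 0, 0, 0],
])

```text
time: 14.3
eef_pos: [511.5, 295.4, 62.8]
ee_rot: [-0.455, 0.454, 0.542, -0.541]
wrist_force: [-0.8, -0.4, -4.7]
gripper_width: 0.579
```

Run:
```python
from plan import *
sent([0,0,-.016,0,0,0]);rep(CHG);get_image("side");rep(CHG)
```

```text
t 14.3 loc [-58.86   0.16  62.85] F [-0.81 -0.25 -4.74] T [ 0.02  0.11 -0.  ] err [ 0.36  0.16 -0.14] rot [ 0.05 -0.02 -0.  ] gw 0.579
t 14.35 loc [-58.53   0.14  62.88] F [-0.5   0.29 -5.18] T [0.09 0.01 0.06] err [ 0.68  0.13 -0.1 ] rot [ 0.06 -0.04 -0.  ] gw 0.574
```

>>> send_rows([
  [0, 0, -0.004, 0, 0, 0],
  [0, 0, -0.008, 0, 0, 0],
  [0, 0, -0.012, 0, 0, 0],
  [0, 0, -0.016, 0, 0, 0],
])

```text
time: 14.85
eef_pos: [524.1, 297.7, 62.9]
ee_rot: [-0.455, 0.454, 0.542, -0.541]
wrist_force: [0.2, -0.4, -4.5]
gripper_width: 0.576
```

Run:
```python
from plan import *
sent([0,0,-.016,0,0,0]);rep(CHG);get_image("side");rep(CHG)
```

```text
t 14.85 loc [-46.08   0.17  62.87] F [ 0.12 -0.38 -4.51] T [-0.03  0.04  0.02] err [ 0.33  0.16 -0.11] rot [ 0.05 -0.02  0.  ] gw 0.576
t 14.9 loc [-45.73   0.15  62.93] F [-0.03 -0.87 -3.64] T [0.03 0.03 0.02] err [ 0.68  0.14 -0.06] rot [ 0.06 -0.04 -0.  ] gw 0.579
```

Run:
```python
from plan import *
s=get_image("side");rep(CHG)
gcrop(s["image"],255,145,335,190,9,"pics/b6.png",5)
```

```text
t 14.95 loc [-45.96   0.16  62.85] F [ 1.3  -0.59 -5.22] T [ 0.03 -0.08  0.02] err [ 0.45  0.15 -0.14] rot [ 0.06 -0.03 -0.  ] gw 0.578
```

View pics/b6.png

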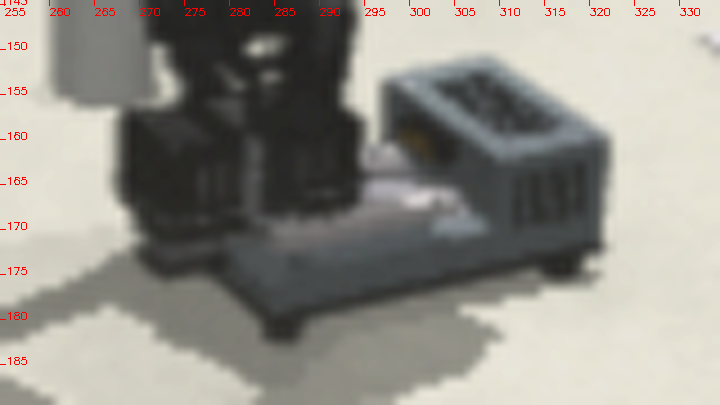

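>>> send_rows([
  [0, 0, -0.005, 0, 0, 0],
  [0, 0, -0.01, 0, 0, 0],
  [0, 0, -0.015, 0, 0, 0],
  [0, 0, -0.02, 0, 0, 0],
  [0, 0, -0.025, 0, 0, 0],
  [0, 0, -0.03, 0, 0, 0],
  [0, 0, -0.035, 0, 0, 0],
])

```text
time: 15.82
eef_pos: [551.7, 302.6, 62.9]
ee_rot: [-0.455, 0.454, 0.542, -0.541]
wrist_force: [-0.4, -0.5, -4.0]
gripper_width: 0.573
```

Run:
```python
from plan import *
sent([0,0,-.035,0,0,0]);rep(CHG);get_image("side");rep(CHG)
```

```text
t 15.825 loc [-18.05   0.19  62.87] F [-0.45 -0.4  -4.01] T [-0.    0.09 -0.06] err [ 0.37  0.18 -0.11] rot [ 0.06 -0.02  0.  ] gw 0.573
t 15.875 loc [-17.62   0.13  62.91] F [ 0.59 -0.26 -4.27] T [ 0.07  0.   -0.02] err [ 0.79  0.12 -0.08] rot [ 0.06 -0.04 -0.01] gw 0.573
```

>>> send_rows([
  [0, 0, -0.003, 0, 0, 0],
  [0, 0, -0.006, 0, 0, 0],
  [0, 0, -0.006, 0, 0, 0],
])

```text
time: 16.25
eef_pos: [556.3, 303.4, 62.9]
ee_rot: [-0.455, 0.454, 0.542, -0.541]
wrist_force: [-0.2, -0.2, -5.2]
gripper_width: 0.573
```

Run:
```python
from plan import *
sent([0,0,-.006,0,0,0]);rep(CHG);get_image("side");rep(CHG)
```

```text
t 16.25 loc [-13.34   0.17  62.89] F [-0.24 -0.2  -5.21] T [0.03 0.03 0.  ] err [ 0.27  0.16 -0.09] rot [ 0.06 -0.03 -0.  ] gw 0.573
t 16.3 loc [-13.43   0.17  62.93] F [ 0.62 -0.13 -4.36] T [-0.01 -0.04  0.01] err [ 0.18  0.16 -0.06] rot [ 0.06 -0.03 -0.  ] gw 0.574
```

Now 1–1.5 mm rows against the terminal block, reading force.

>>> send_rows([
  [0, 0, -0.002, 0, 0, 0],
  [0, 0, -0.004, 0, 0, 0],
  [0, 0, -0.006, 0, 0, 0],
])

```text
time: 16.68
eef_pos: [561.0, 304.2, 62.9]
ee_rot: [-0.455, 0.454, 0.542, -0.541]
wrist_force: [-0.4, -0.8, -5.5]
gripper_width: 0.575
```

Run:
```python
from plan import *
sent([0,0,-.006,0,0,0]);rep(CHG);get_image("side");rep(CHG)
```

```text
t 16.675 loc [-8.59  0.16 62.92] F [-0.48 -0.7  -5.53] T [0.02 0.2  0.01] err [ 0.22  0.15 -0.07] rot [ 0.05 -0.02  0.  ] gw 0.575
t 16.725 loc [-8.43  0.16 62.9 ] F [-0.78  0.5  -5.16] T [0.06 0.08 0.02] err [ 0.38  0.15 -0.09] rot [ 0.06 -0.03 -0.  ] gw 0.577
```

>>> send_rows([
  [0, 0, -0.0015, 0, 0, 0],
  [0, 0, -0.003, 0, 0, 0],
  [0, 0, -0.004, 0, 0, 0],
])

```text
time: 17.1
eef_pos: [563.8, 304.7, 62.8]
ee_rot: [-0.455, 0.454, 0.542, -0.541]
wrist_force: [-4.1, -1.8, -4.4]
gripper_width: 0.577
```

Run:
```python
from plan import *
sent([0,0,-.004,0,0,0]);rep(CHG);get_image("side");rep(CHG)
```

```text
t 17.1 loc [-5.72  0.2  62.83] F [-4.37 -1.04 -4.38] T [-0.07  0.73 -0.09] err [-0.11  0.19 -0.15] rot [0.04 0.01 0.  ] gw 0.577
t 17.15 loc [-5.62  0.16 62.83] F [-5.18 -0.16 -3.5 ] T [-0.02  0.79 -0.02] err [-0.01  0.16 -0.15] rot [ 0.05  0.01 -0.  ] gw 0.573
```

>>> send_rows([
  [0, 0, -0.002, 0, 0, 0],
  [0, 0, -0.004, 0, 0, 0],
  [0, 0, -0.005, 0, 0, 0],
])

```text
time: 17.52
eef_pos: [567.8, 305.4, 62.8]
ee_rot: [-0.455, 0.454, 0.542, -0.541]
wrist_force: [-5.5, -1.2, -3.3]
gripper_width: 0.575
```

Run:
```python
from plan import *
sent([0,0,-.005,0,0,0]);rep(CHG);get_image("side");rep(CHG)
```

```text
t 17.525 loc [-1.69  0.16 62.82] F [-5.64 -0.22 -3.26] T [-0.1   0.95 -0.08] err [-0.08  0.16 -0.17] rot [0.04 0.01 0.  ] gw 0.575
t 17.575 loc [-1.63  0.13 62.81] F [-4.86 -0.3  -2.96] T [-0.09  0.91 -0.11] err [-0.02  0.12 -0.18] rot [ 0.04  0.01 -0.  ] gw 0.577
```

>>> send_rows([
  [0, 0, -0.0015, 0, 0, 0],
  [0, 0, -0.003, 0, 0, 0],
  [0, 0, -0.003, 0, 0, 0],
])

```text
time: 17.95
eef_pos: [570.1, 305.8, 62.8]
ee_rot: [-0.455, 0.454, 0.542, -0.542]
wrist_force: [-7.1, -1.2, -2.0]
gripper_width: 0.578
```

Run:
```python
from plan import *
sent([0,0,-.003,0,0,0]);rep(CHG);s=get_image("side");rep(CHG)
gcrop(s["image"],255,145,335,190,9,"pics/b7.png",5)
```

```text
t 17.95 loc [ 0.65  0.15 62.83] F [-7.21  0.03 -1.98] T [-0.16  0.97 -0.09] err [-0.13  0.14 -0.16] rot [ 0.04  0.02 -0.  ] gw 0.578
t 18.0 loc [ 0.63  0.14 62.81] F [-5.83  0.27 -2.17] T [-0.15  1.05 -0.08] err [-0.16  0.13 -0.17] rot [0.04 0.02 0.  ] gw 0.578
```

View pics/b7.png

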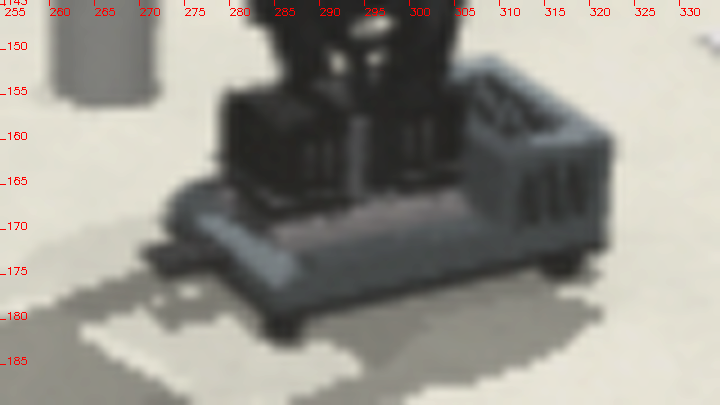

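>>> send_rows([
  [0, 0, -0.001, 0, 0, 0],
  [0, 0, -0.002, 0, 0, 0],
  [0, 0, -0.002, 0, 0, 0],
])

```text
time: 18.38
eef_pos: [571.6, 306.0, 62.8]
ee_rot: [-0.455, 0.454, 0.542, -0.542]
wrist_force: [-6.8, -2.0, -1.8]
gripper_width: 0.576
```

Run:
```python
from plan import *
sent([0,0,-.002,0,0,0]);rep(CHG);s=get_image("side");rep(CHG)
gcrop(s["image"],255,145,335,190,9,"pics/b8.png",5)
```

```text
t 18.375 loc [ 2.15  0.16 62.79] F [-7.01 -0.78 -1.85] T [-0.13  1.09 -0.13] err [-0.24  0.15 -0.19] rot [0.04 0.03 0.  ] gw 0.576
t 18.425 loc [ 2.16  0.15 62.82] F [-6.76  0.24 -2.7 ] T [-0.09  1.06 -0.09] err [-0.22  0.14 -0.16] rot [ 0.04  0.03 -0.  ] gw 0.573
```

View pics/b8.png

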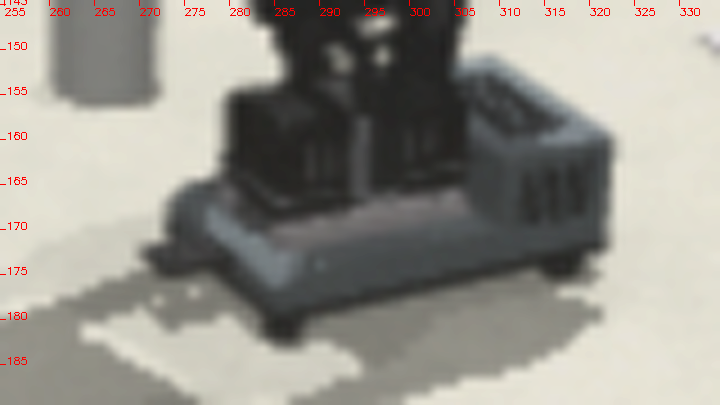

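>>> send_rows([
  [0, 0, -0.001, 0, 0, 0],
  [0, 0, -0.0015, 0, 0, 0],
  [0, 0, -0.0015, 0, 0, 0],
])

```text
time: 18.8
eef_pos: [572.7, 306.2, 62.7]
ee_rot: [-0.455, 0.454, 0.542, -0.542]
wrist_force: [-7.1, -2.3, -4.3]
gripper_width: 0.58
```

Run:
```python
from plan import *
sent([0,0,-.0015,0,0,0]);rep(CHG);s=get_image("side");rep(CHG)
gcrop(s["image"],255,145,335,190,9,"pics/b9.png",5)
```

```text
t 18.8 loc [ 3.31  0.14 62.68] F [-7.37 -1.   -4.34] T [-0.09  0.98 -0.09] err [-0.27  0.13 -0.31] rot [0.04 0.04 0.  ] gw 0.58
t 18.85 loc [ 3.27  0.13 62.66] F [-7.01 -0.44 -4.  ] T [-0.1   1.04 -0.11] err [-0.32  0.13 -0.32] rot [0.03 0.04 0.  ] gw 0.577
```

View pics/b9.png

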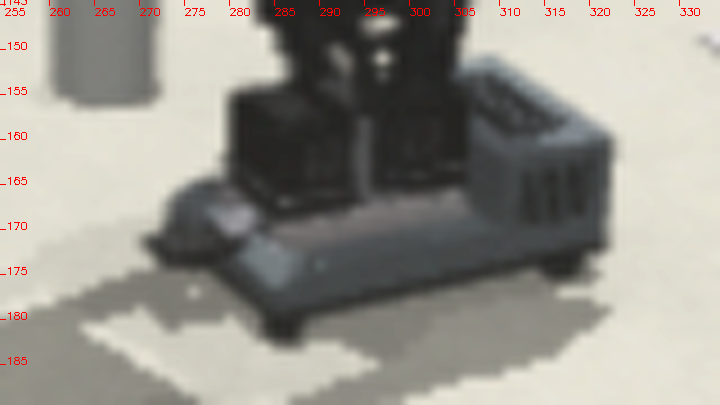

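>>> send_rows([
  [0, 0, 0.0006, 0, 0, 0],
  [0, 0, 0.0012, 0, 0, 0],
  [0, 0, 0.0012, 0, 0, 0],
])

```text
time: 19.23
eef_pos: [571.8, 306.1, 62.7]
ee_rot: [-0.455, 0.454, 0.542, -0.542]
wrist_force: [-5.6, -1.0, -4.3]
gripper_width: 0.575
```

Run:
```python
from plan import *
sent([0,0,.0012,0,0,0]);rep(CHG);s=get_image("side");rep(CHG)
```

```text
t 19.225 loc [ 2.4   0.15 62.7 ] F [-5.64  0.02 -4.34] T [-0.05  0.95 -0.08] err [-0.23  0.14 -0.29] rot [0.04 0.03 0.  ] gw 0.575
t 19.275 loc [ 2.39  0.15 62.69] F [-5.16  0.08 -5.07] T [-0.07  0.84 -0.08] err [-0.24  0.14 -0.3 ] rot [ 0.04  0.03 -0.  ] gw 0.579
```

>>> send_rows([
  [0, 0, 0.0008, 0, 0, 0],
  [0, 0, 0.0016, 0, 0, 0],
  [0, 0, 0.0022, 0, 0, 0],
  [0, 0, 0.0022, 0, 0, 0],
])

```text
time: 19.77
eef_pos: [570.4, 305.8, 62.7]
ee_rot: [-0.455, 0.454, 0.542, -0.541]
wrist_force: [-2.2, -0.2, -9.3]
gripper_width: 0.575
```

Run:
```python
from plan import *
sent([0,0,.0022,0,0,0]);rep(CHG);s=get_image("side");rep(CHG)
gcrop(s["image"],255,145,335,190,9,"pics/c1.png",5)
```

```text
t 19.775 loc [ 0.95  0.17 62.73] F [-2.24  0.19 -9.27] T [ 0.02  0.22 -0.09] err [ 0.08  0.16 -0.26] rot [ 0.05 -0.02 -0.  ] gw 0.575
t 19.825 loc [ 0.93  0.17 62.72] F [ -2.43  -0.1  -10.26] T [ 0.04  0.3  -0.13] err [ 0.06  0.16 -0.26] rot [ 0.05 -0.01  0.  ] gw 0.579
```

View pics/c1.png

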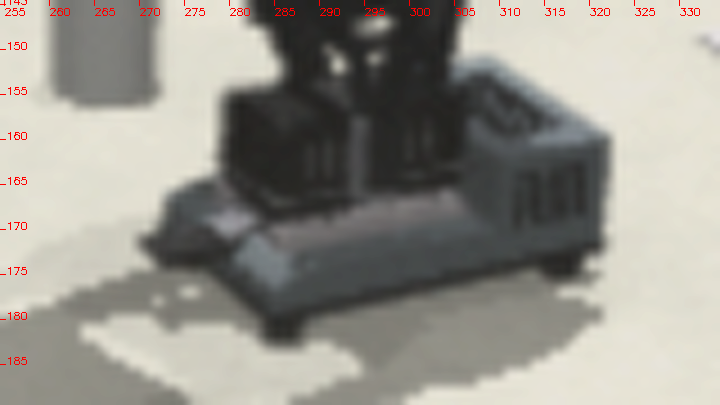

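>>> send_rows([
  [0, 0.0003, 0.0005, 0, 0, 0],
  [0, 0.0006, 0.0009, 0, 0, 0],
  [0, 0.0006, 0.0009, 0, 0, 0],
])

```text
time: 20.2
eef_pos: [569.9, 305.8, 62.6]
ee_rot: [-0.455, 0.454, 0.542, -0.541]
wrist_force: [0.3, -0.5, -6.2]
gripper_width: 0.574
```

Run:
```python
from plan import *
sent([0,.0006,.0009,0,0,0]);rep(CHG);s=get_image("side");rep(CHG)
```

```text
t 20.2 loc [ 0.45  0.18 62.64] F [ 0.19 -0.5  -6.24] T [-0.06  0.04 -0.1 ] err [0.3  0.17 0.14] rot [ 0.06 -0.06  0.  ] gw 0.574
t 20.25 loc [ 0.46  0.17 62.66] F [-1.22 -0.61 -5.63] T [-0.05  0.01 -0.06] err [0.31 0.16 0.15] rot [ 0.06 -0.05 -0.  ] gw 0.573
```

>>> send_rows([
  [0, 0.0004, 0, 0, 0, 0],
  [0, 0.0007, 0, 0, 0, 0],
  [0, 0.0007, 0, 0, 0, 0],
], squeeze=20)

```text
time: 20.62
eef_pos: [570.0, 305.8, 62.3]
ee_rot: [-0.455, 0.455, 0.542, -0.541]
wrist_force: [-0.6, -1.1, 1.1]
gripper_width: 0.575
```

>>> send_rows([
  [0, 0, 0, 0, 0, 0],
  [0, 0, 0, 0, 0, 0],
  [0, 0, 0, 0, 0, 0],
  [0, 0, 0, 0, 0, 0],
  [0, 0, 0, 0, 0, 0],
], jaw=1)

```text
time: 21.25
eef_pos: [569.8, 305.7, 61.9]
ee_rot: [-0.455, 0.454, 0.542, -0.541]
wrist_force: [0.1, 0.6, 0.3]
gripper_width: 1.0
```

Run:
```python
from plan import *
sent([0,.0007,0,0,0,0]);rep(CHG);s=get_image("side");rep(CHG)
gcrop(s["image"],255,145,335,190,9,"pics/c2.png",5)
```

```text
t 21.25 loc [ 0.29  0.16 61.88] F [0.23 0.56 0.25] T [0.01 0.01 0.02] err [ 0.14  0.15 -0.07] rot [ 0.06 -0.03  0.  ] gw 1.0
t 21.3 loc [ 0.28  0.18 61.88] F [ 0.49  0.29 -0.07] T [-0.01 -0.03  0.02] err [ 0.14  0.17 -0.06] rot [ 0.06 -0.03  0.  ] gw 1.001
```

View pics/c2.png

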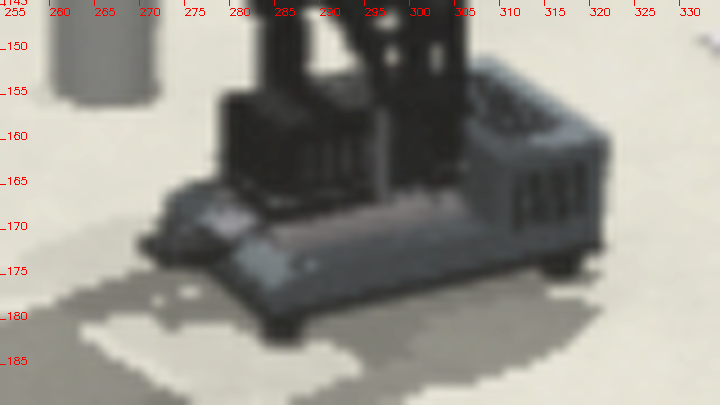

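>>> send_rows([
  [0, -0.02, 0, 0, 0, 0],
  [0, -0.07, 0, 0, 0, 0],
  [0, -0.14, 0, 0, 0, 0],
  [0, -0.2, 0, 0, 0, 0],
  [0, -0.23, 0.07, 0, 0, 0],
  [0, -0.23, 0.14, 0, 0, 0],
  [-0.06, -0.23, 0.2, 0, 0, 0],
  [-0.13, -0.23, 0.22, 0, 0, 0],
  [-0.2, -0.23, 0.22, 0, 0, 0],
  [-0.27, -0.23, 0.22, 0, 0, 0],
  [-0.3, -0.23, 0.22, 0, 0, 0],
  [-0.3, -0.23, 0.22, 0, 0, 0],
])

```text
time: 22.8
eef_pos: [438.1, 37.2, 246.6]
ee_rot: [-0.455, 0.456, 0.542, -0.54]
wrist_force: [0.1, 0.2, 0.5]
gripper_width: 1.0
```

Run:
```python
from plan import *
s=get_image("side");t=get_image("top");print(get_state()["wrist_force"])
gcrop(s["image"],255,145,335,190,9,"pics/d1.png",5)
gcrop(t["image"],160,140,220,215,8,"pics/d2.png",5)
cv2.imwrite("pics/d3.png",np.hstack([s["image"],t["image"]])[:,:,::-1][:, :, :]) 
cv2.imwrite("pics/d3.png",cv2.resize(cv2.imread("pics/d3.png"),(800,300)))
```

```text
[ 0.53038702 -0.50110694  0.24167898]
```

View pics/d1.png

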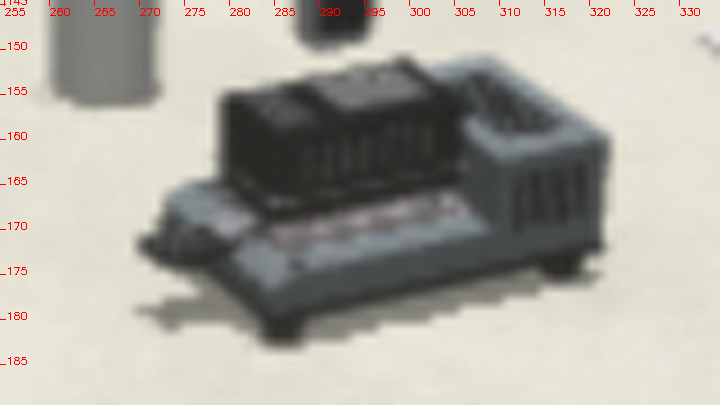

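View pics/d2.png

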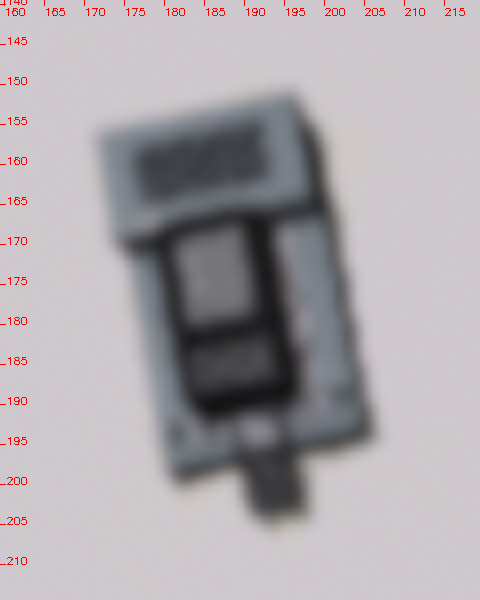

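View pics/d3.png

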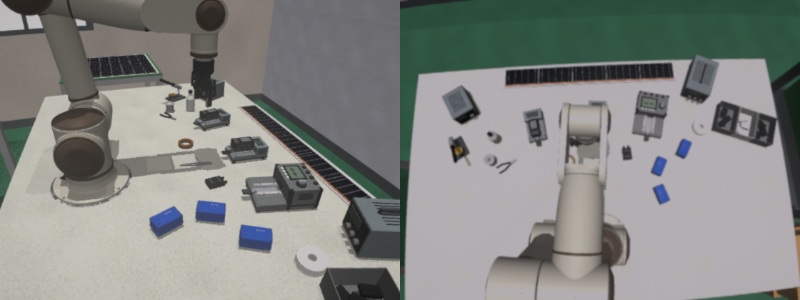

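The pack is seated on the charger. Its hook shows behind the tail at side (280,169) and top (191,193), and the tab is back up at side row 171. Nothing else has moved, and the gripper is clear of everything.

```bash
python3 -c "
from station import *
print(finish_job())"
```

```text
the job is handed in; nothing more can be done
None
```

The pack is on the empty charger, latched and let go, and the job is handed in at about 23 s of the 61 s allowed.

- **Release:** I pressed the tester's catch about 6 to 7 mm down with about 2 N. The pack sprang out, and I drew it about 98 mm along its rails with no side load.
- **Insertion:** The pack slid onto the charger with at most about 7.4 N of push measured, well under the 16 N limit. The click showed as a jump in the vertical force and as the hook rising behind the tail. I then eased the push and sideways forces to about zero before opening the gripper.
- **Last checks:** After I backed away, both cameras showed the pack still against the housing, with the hook up behind it. The tab was back at its starting image height. By eye, the bystanders were where they began, though the arm hid part of the top view.
- **Didn't match expectations:** I felt no clear push at the hook's ramp, where a few N was expected. While I backed off after the click, the wrist briefly read a downward pull of about 10 N. That went away when I lowered the gripper about 1 mm before letting go.
- **Not measured:** I had no catch reading, so the latching is judged from the images and the forces.

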